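# Set up the tabletop puck lane for the next game

## Robot

A 7-joint arm with a two-finger parallel gripper is mounted at the origin on the work surface. World frame = base frame: x ahead of the robot, y to its left, z up, the work surface at z = 0. Lengths are in m, angles in rad, forces in N, time in s.
With the tool pointing down it reaches from about 0.4 to 0.85 m from the base axis. Payload 10.4 kg.
Tool frame: the origin (TCP) lies at the very end of the fingers, on their centre line; the grasp point (between the pads) lies 19 mm behind it; z points along the fingers, y is the line along which they close (so a half turn about z gives the same grasp; the last joint's range is limited). The gripper opens to 87 mm and grips with 3 to 60 N. Pads are 19 mm wide; open, the fingers measure 117 mm over their backs; the gripper's body (75 mm by 190 mm) begins 51 mm behind the grasp point.
Start: joints at [1.089, 0.332, -0.065, 1.46, 0.022, 1.35, -0.088], TCP at [0.277, -0.56, 0.223] pointing down, gripper open.
Joint ranges: [-2.6, 2.6], [-0.5, 2.12], [-1.47, 1.34], [0.16, 2.42], [-1.27, 4.41], [0.06, 2.06], [-2.6, 2.6]. Speed limits (rad/s): [2.22, 2.22, 2.79, 2.79, 3.14, 3.14, 3.14].

## Interface

Orientations are given as a unit quaternion [x, y, z, w].
In Python, from bench import * gives the robot as it stands.
- The arm moves only by the tool carry_out, never from a script. Its argument "deltas" is a list of rows, each an object with "hand": the finger opening in mm, from 0 to 87; "dp": the shift along the tool's x, y, z each as a share of 250 mm, from -1 to 1, a list of three; "spin": the turn about the tool's z as a share of pi rad, from -1 to 1. In form: [{"hand": hand, "dp": [dx, dy, dz], "spin": spin}, ...]. A call has 1 to 20 rows; each row is the pose to reach, as a shift and turn from the pose commanded when the call began, along the tool's axes at that moment, turning the shorter way round; what a row does not reach only later rows make up. A row lasts 1/10 s, in which the tool goes at most 50 mm and 8.59 degrees, less where a joint would pass 70% of its speed; a pose out of reach is approached as far as the arm can. A call with a number of a shift or a turn outside -1 to 1 is refused whole. A call with a gripper value outside its range is refused whole. The fingers move at their own pace and stop on an object; "force" is the grip in N (left out, the last holds). Time passes only in rows, so rows that repeat a pose let the fingers close. It gives the time, the measured TCP pose, the force, the opening and the grip force at its end, in the units of the state.
- read_state(): the state, without advancing time (a new reading comes with each control period).
- camera(name): name is "scene" or "top" or "wrist"; returns the picture (400x640x3 uint8, red, green, blue); there is no depth.
- get_calibration(name): a dict with "fx", "fy", "cx", "cy" (pixels), "R" (3x3) and "t" (3): a world point X has camera coordinates R X + t; the wrist camera has in their place "mount" (4x4, takes a point from camera to tool coordinates, whose origin is the TCP and whose axes are the flange's). Camera axes: x right, y down, z forward; pixel columns grow to the right and rows downward; lengths in m; the calibration is good to about 2 mm. A picture is of the moment at which its call begins: read the wrist's pose just before it. get_calibration takes no time and is no camera call.
- close_job(): hands the job in; it is judged then, once.
The state is a dict: "time": time; "joint_positions": joint angles; "joint_vel": joint speeds; "joint_torque": joint torques, N m; "ee_pos": TCP position; "eef_rot": TCP orientation; "ft_force": force on the tool from outside, world axes, zero at the start; "torque": the same for the moment, N m; "width": finger opening in m; "grip_force": force on a finger pad.
Only numpy, scipy, OpenCV 4.12 (cv2) and the standard library are available. Lean on these libraries where they do the work, as an engineer would, in place of code of your own. Each camera call takes 0.05 s, during which the arm holds its last target. There are 200 camera calls.

## Task

Set up the puck lane for the next game: butt all the loose lane sections, one after another, flush onto the open end of the fixed scoring end so that they make one straight, level lane with every gap closed, and pack all the pucks and the wax tin that are there into the low wooden tray, standing upright on its floor. When all of that is in place, press the button on the scoring unit fully down and let it come up again. Do not disturb the other things on the table.

Things in the scene. Friction and masses are not known exactly. Their poses are not given: they have to be found in the camera images.
- lane_end: fixed scoring end of the tabletop lane, same profile as the loose sections: 90 long (x) x 56 wide (y) x 24 high, with a 70 high, 100 wide backboard at its -x end. Origin: centre of the underside of its 90 mm bed; +x runs along the lane, out of the open end face, which lies at x = +45. The lane's sections continue it along +x, at x = 90, 180, 270.
- section_1: loose wooden lane section, if present: a slab 90 long (its x) x 56 wide (its y), 24 high over its two low side rails (each 6 wide, 6 high, on an 18 thick bed), 0.12 kg; the same either way round and like the other sections. Origin: centre of the underside, z up.
- section_2: loose wooden lane section, if present: a slab 90 long (its x) x 56 wide (its y), 24 high over its two low side rails (each 6 wide, 6 high, on an 18 thick bed), 0.12 kg; the same either way round and like the other sections. Origin: centre of the underside, z up.
- section_3: loose wooden lane section, if present: a slab 90 long (its x) x 56 wide (its y), 24 high over its two low side rails (each 6 wide, 6 high, on an 18 thick bed), 0.12 kg; the same either way round and like the other sections. Origin: centre of the underside, z up.
- puck_a: loose round steel puck with a black cap, if present: diameter 42, height 24, about 0.15 kg, standing upright. Origin: centre of the underside, z up.
- puck_b: loose round steel puck with a black cap, if present: diameter 42, height 24, about 0.15 kg, standing upright. Origin: centre of the underside, z up.
- puck_small_1: loose round steel puck with a black cap, if present: diameter 36, height 24, about 0.15 kg, standing upright. Origin: centre of the underside, z up.
- puck_small_2: loose round steel puck with a black cap, if present: diameter 36, height 24, about 0.15 kg, standing upright. Origin: centre of the underside, z up.
- wax_tin: loose squat round metal tin with a white lid, if present: diameter 46 (lid 47), height 34, about 0.12 kg, standing upright. Origin: centre of the underside, z up.
- tray: fixed low open wooden tray, outside 232 (x) x 64 (y) x 12 high, walls and floor 5 thick, so inside 222 x 54 and 7 deep: it holds the five round items side by side in one row along x, with 19 to spare in all. Origin: centre of its underside on the table, z up.
- score_unit: fixed grey scoring unit, 90 (x) x 100 (y) x 34 high, with a push button on its top. Origin: centre of the underside.
- reset_button_top (a point): centre of the top face of the white round push button (radius 15) on the scoring unit; it is pressed straight down.
- reset_button (a joint): travel of the push button in m: 0 up, 0.006 fully down (takes about 5 N); a spring brings it back.
- chalk_1: bystander: cue chalk cube 24 x 24 x 22 high, near the loose sections. Origin: centre of the underside.
- chalk_2: bystander: cue chalk cube 24 x 24 x 22 high, beyond the lane's scoring end. Origin: centre of the underside.
- tumbler: bystander: glass tumbler, radius 36, 100 high, behind the lane. Origin: centre of the underside.
- drink_can: bystander: aluminium can, radius 33, 115 high, behind the lane. Origin: centre of the underside.
- remote: bystander: black remote control 150 x 45 x 18 high. Origin: centre of the underside.
- coasters: bystander: stack of cork coasters, radius 48, 24 high. Origin: centre of the underside.

How it is judged:
On the way, in this order (a step that is already met when the one before it is completed fails the run):
1. all present lane sections are butted in line onto the scoring end and all present pucks and the tin stand in the tray (y of section_1 in the frame of lane_end between -0.005 and 0.005 m and angle between the x axis of each of section_1, section_2, section_3 and the x axis of lane_end, either way round below 0.06 rad and angle between each of section_1, section_2, section_3's own z axis and vertical below 0.05 rad and height (world z) of each of section_1, section_2, section_3 below 0.004 m and linear speed of each of section_1, section_2, section_3, puck_a, puck_b, puck_small_1, puck_small_2, wax_tin below 0.02 m/s and (x of section_1 in the frame of lane_end between 0.088 and 0.093 m or x of section_1 in the frame of lane_end between 0.176 and 0.184 m or x of section_1 in the frame of lane_end between 0.264 and 0.276 m) and y of section_2 in the frame of lane_end between -0.005 and 0.005 m and (x of section_2 in the frame of lane_end between 0.088 and 0.093 m or x of section_2 in the frame of lane_end between 0.176 and 0.184 m or x of section_2 in the frame of lane_end between 0.264 and 0.276 m) and y of section_3 in the frame of lane_end between -0.005 and 0.005 m and (x of section_3 in the frame of lane_end between 0.088 and 0.093 m or x of section_3 in the frame of lane_end between 0.176 and 0.184 m or x of section_3 in the frame of lane_end between 0.264 and 0.276 m) and (x of section_1 in the frame of lane_end between 0.088 and 0.093 m or x of section_2 in the frame of lane_end between 0.088 and 0.093 m or x of section_3 in the frame of lane_end between 0.088 and 0.093 m) and (x of section_1 in the frame of lane_end between 0.176 and 0.184 m or x of section_2 in the frame of lane_end between 0.176 and 0.184 m or x of section_3 in the frame of lane_end between 0.176 and 0.184 m) and x of puck_a in the frame of tray between -0.101 and 0.101 m and y of puck_a in the frame of tray between -0.015 and 0.015 m and z of each of puck_a, puck_b, puck_small_1, puck_small_2, wax_tin in the frame of tray below 0.009 m and angle between each of puck_a, puck_b, puck_small_1, puck_small_2, wax_tin's own z axis and vertical below 0.1 rad and x of puck_b in the frame of tray between -0.101 and 0.101 m and y of puck_b in the frame of tray between -0.015 and 0.015 m and x of puck_small_1 in the frame of tray between -0.101 and 0.101 m and y of puck_small_1 in the frame of tray between -0.015 and 0.015 m and x of puck_small_2 in the frame of tray between -0.101 and 0.101 m and y of puck_small_2 in the frame of tray between -0.015 and 0.015 m and x of wax_tin in the frame of tray between -0.101 and 0.101 m and y of wax_tin in the frame of tray between -0.015 and 0.015 m), for 0.2 s.
2. the button on the scoring unit is pressed fully down (value of joint reset_button above 0.005 m), for 0.05 s.
At the end, for the whole second after the job is handed in: Sections flat, in line with the scoring end (5 mm sideways, 0.06 rad), joints closed from it on (first 3 mm, in all 4 mm for two, 6 mm for three sections); pucks and tin upright on the tray floor inside its walls; button up; all at rest (all of step 1 and value of joint reset_button below 0.001 m); the robot touches nothing.
It fails at once if a bystander is knocked over or moved more than 5 cm (distance of any of chalk_1, chalk_2, tumbler, drink_can, remote, coasters from where it was at the start of the episode above 0.05 m or angle between any of tumbler, drink_can's own z axis and vertical above 0.6 rad).
Of section_1, section_2, section_3 only 2 to 3 are there at a start; the rules pass over those that are not, and their reading is None.
Of puck_a, puck_b, puck_small_1, puck_small_2, wax_tin only 4 to 5 are there at a start; the rules pass over those that are not, and their reading is None.
At some moment in a run one of section_1, section_2, section_3, puck_a, puck_b, puck_small_1, puck_small_2, wax_tin may be knocked a few centimetres aside while the robot is not near it.
Once in a run the grip may slacken for a moment while it holds something.
It also fails if it takes over 210 s, if anything falls off the work surface, if the arm or the gripper's body presses on something with over 40 N, if the wrist force passes 120 N, or if a joint passes its speed limit or range.

## Working session

There is one attempt and no reset: what is moved stays moved. The work goes in short steps, Python scripts to look and compute and a tool call to move; the robot and the scene stay as the last step left them, time stands still between calls to the robot, and variables do not carry over. Pictures are saved under pics/ and viewed, at most 16 in all, crops included, and the job is handed in when it is done.

Besides the shell and the picture viewer there is one more tool, called after ">>>" as a command line: name --argument value ..., lists and objects as JSON in quotes. carry_out: Moves the arm, as the interface text tells. Its arguments: {"type":"object","properties":{"deltas":{"type":"array","items":{"type":"object","properties":{"hand":{"type":"number"},"dp":{"type":"array","items":{"type":"number","minimum":-1,"maximum":1}},"spin":{"type":"number","minimum":-1,"maximum":1}}}},"force":{"type":"number"}},"required":["deltas"]}

```bash
ls; mkdir -p pics; python3 - <<'E'
from bench import *
import cv2
s=read_state();print({k:(v if not hasattr(v,'__len__') else [round(float(a),4) for a in v]) for k,v in s.items()})
for n in ("scene","top","wrist"):
    im=camera(n);cv2.imwrite(f"pics/{n}0.png",im[:,:,::-1]);c=get_calibration(n);print(n,c)
E
```

```text
pics
{'time': 0.0, 'joint_positions': [1.0894, 0.3328, -0.0647, 1.4609, 0.0216, 1.3499, -0.0885], 'joint_vel': [0.0002, -0.0002, 0.0006, 0.0008, -0.0011, -0.0007, -0.001], 'joint_torque': [-0.0006, -62.3268, 0.0239, -38.9895, -0.0615, 0.0398, 0.0002], 'ee_pos': [0.2767, -0.56, 0.2218], 'eef_rot': [0.9738, 0.2274, -0.0002, -0.0007], 'ft_force': [-0.4515, 0.5342, 1.3562], 'torque': [-0.0483, -0.0285, 0.0132], 'grip_force': 0.0, 'width': 0.08700990097199333}
scene {'fx': 378.06776754264365, 'fy': 378.06776754264365, 'cx': 316.65234289930305, 'cy': 192.74829193483345, 'R': array([[ 0.62208342,  0.78284556, -0.01284751],
       [ 0.57144413, -0.46518951, -0.67605497],
       [-0.53522316,  0.41322095, -0.73673918]]), 't': array([-0.35827974, -0.27134095,  1.33158673])}
top {'fx': 487.6931930520938, 'fy': 487.6931930520938, 'cx': 317.39268090717036, 'cy': 198.2196776551568, 'R': array([[-0.0124946 , -0.99972548, -0.01982044],
       [-0.98794693,  0.01540107, -0.1540249 ],
       [ 0.15428788,  0.01765706, -0.98786815]]), 't': array([0.04370533, 0.56683466, 1.23773244])}
wrist {'fx': 310.5509813922047, 'fy': 310.5509813922047, 'cx': 320.2380093848891, 'cy': 202.58420594607696, 'mount': array([[ 2.77860040e-04, -9.56665665e-01, -2.91188476e-01,
         7.90803300e-02],
       [ 9.99999235e-01,  6.16710158e-04, -1.07190233e-03,
         7.99161271e-04],
       [ 1.20503104e-03, -2.91187955e-01,  9.56665105e-01,
        -1.62072920e-01],
       [ 0.00000000e+00,  0.00000000e+00,  0.00000000e+00,
         1.00000000e+00]])}
```

View pics/top0.png

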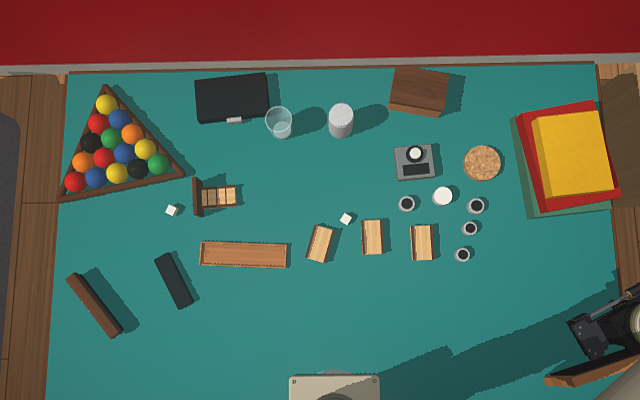

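View pics/scene0.png

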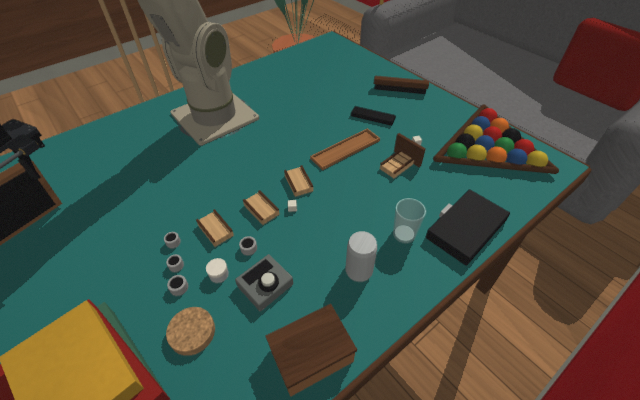

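The top view shows everything present: the lane end (215,196) opening to the right, three sections at (320,243), (372,237) and (423,242), and the tray at (243,254). The pucks are at (407,203), (476,205), (470,228) and (463,254), with the tin at (443,196) and the button at (415,153). The scene view agrees.

```bash
cat > h.py <<'E'
from bench import *
import numpy as np, cv2
from scipy.spatial.transform import Rotation as Rn
def cam(name, st=None):
    c=get_calibration(name); K=np.array([[c['fx'],0,c['cx']],[0,c['fy'],c['cy']],[0,0,1]])
    if name=='wrist':
        st=st or read_state(); T=np.eye(4);T[:3,:3]=Rn.from_quat(st['eef_rot']).as_matrix();T[:3,3]=st['ee_pos']
        M=T@c['mount'];return K,M[:3,:3],M[:3,3]
    R=np.array(c['R']);return K,R.T,-R.T@np.array(c['t'])
def ray(C,px,z):
    K,R,o=C;px=np.atleast_2d(px).astype(float)
    d=np.c_[px,np.ones(len(px))]@np.linalg.inv(K).T@R.T
    return (o+d*((z-o[2])/d[:,2])[:,None])[:,:2]
def go(x,y,z,yaw=None):
    """tool-axis shift (units of 250mm) and spin from now; yaw = world angle of tool y (closing) axis, mod pi"""
    s=read_state();R=Rn.from_quat(s['eef_rot']).as_matrix()
    d=R.T@(np.array([x,y,z])-s['ee_pos'])/.25
    sp=0
    if yaw is not None:
        cur=np.arctan2(R[1,1],R[0,1]); e=(yaw-cur+np.pi/2)%np.pi-np.pi/2; sp=-e/np.pi
    print('dp',d.round(4),'spin',round(sp,4)); return d
E
python3 - <<'E'
from h import *
C=cam('top')
for n,p in dict(le=(220,196),s1=(320,243),s2=(372,237),s3=(423,242),tray=(243,253),p1=(407,202),p2=(476,204),p3=(470,227),p4=(462,253),tin=(443,195),btn=(415,153),chalk=(346,218),ch2=(172,210),can=(341,115),tum=(279,120)).items(): print(n,ray(C,p,.024)[0].round(3))
s=read_state();print(Rn.from_quat(s['eef_rot']).as_matrix().round(3))
# viewing pose
go(.50,-.12,.35,0.0); go(.50,-.12,.35,np.pi/2)
E
```

```text
le [0.581 0.297]
s1 [0.451 0.031]
s2 [ 0.465 -0.106]
s3 [ 0.45  -0.239]
tray [0.428 0.234]
p1 [ 0.557 -0.202]
p2 [ 0.549 -0.384]
p3 [ 0.488 -0.364]
p4 [ 0.42 -0.34]
tin [ 0.574 -0.298]
btn [ 0.69  -0.229]
chalk [ 0.516 -0.039]
ch2 [0.545 0.426]
can [ 0.8   -0.031]
tum [0.789 0.139]
[[ 0.897  0.443 -0.001]
 [ 0.443 -0.897  0.001]
 [-0.    -0.001 -1.   ]]
dp [ 1.5806 -1.1832 -0.5111] spin -0.3539
dp [ 1.5806 -1.1832 -0.5111] spin 0.1461
```

>>> carry_out --deltas '[{"hand": 87, "dp": [0.8, -0.6, -0.5], "spin": 0.1461}, {"hand": 87, "dp": [0.8, -0.6, -0.5], "spin": 0.1461}, {"hand": 87, "dp": [0.8, -0.6, -0.5], "spin": 0.1461}, {"hand": 87, "dp": [0.8, -0.6, -0.5], "spin": 0.1461}, {"hand": 87, "dp": [0.8, -0.6, -0.5], "spin": 0.1461}, {"hand": 87, "dp": [0.8, -0.6, -0.5], "spin": 0.1461}, {"hand": 87, "dp": [0.8, -0.6, -0.5], "spin": 0.1461}, {"hand": 87, "dp": [0.8, -0.6, -0.5], "spin": 0.1461}]' --force 25

```text
time: 0.95
ee_pos: [0.3897, -0.3372, 0.3476]
eef_rot: [1.0, 0.0, 0.0, 0.0]
ft_force: [-1.0, -0.8, -0.1]
width: 0.0867
grip_force: 0.0
```

```bash
python3 - <<'E'
from h import *
go(.46,-.14,.33,np.pi/2)
E
```

```text
dp [ 0.2816 -0.7888  0.0698] spin 0.0002
```

>>> carry_out --deltas '[{"hand": 87, "dp": [0.28, -0.79, 0.07], "spin": 0}, {"hand": 87, "dp": [0.28, -0.79, 0.07], "spin": 0}, {"hand": 87, "dp": [0.28, -0.79, 0.07], "spin": 0}, {"hand": 87, "dp": [0.28, -0.79, 0.07], "spin": 0}, {"hand": 87, "dp": [0.28, -0.79, 0.07], "spin": 0}, {"hand": 87, "dp": [0.28, -0.79, 0.07], "spin": 0}, {"hand": 87, "dp": [0.28, -0.79, 0.07], "spin": 0}]'

```text
time: 1.65
ee_pos: [0.4591, -0.1421, 0.3295]
eef_rot: [1.0, -0.001, -0.001, 0.0]
ft_force: [0.1, -0.5, 0.6]
width: 0.0873
grip_force: 0.0
```

```bash
python3 - <<'E'
from h import *
s=read_state();print(s['ee_pos'],s['joint_positions'])
im=camera('wrist');cv2.imwrite('pics/w1.png',im[:,:,::-1]);np.save('w1.npy',[s['ee_pos'].tolist()+list(s['eef_rot'])] if hasattr(s['ee_pos'],'tolist') else [list(s['ee_pos'])+list(s['eef_rot'])])
E
```

```text
[ 0.45908043 -0.14205738  0.32951266] [ 0.59156242 -0.00546063 -0.38181503  1.62781925 -0.0016511   1.51987483
 -1.3639223 ]
```

View pics/w1.png

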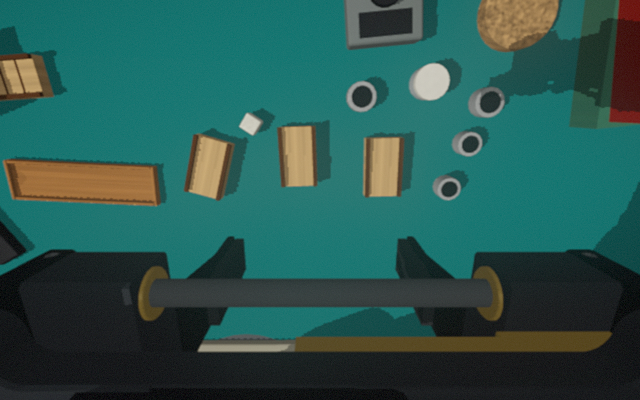

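The wrist view shows the tray (85,182), the lane end's open end (20,77), the sections at (209,167), (297,155) and (383,166), and the pucks at (362,96), (488,102), (468,143) and (447,188). The tin is at (431,82) and the chalk at (250,124).

```bash
cat >> h.py <<'E'
def blob(m,p,r=30):
    n,l,st,ce=cv2.connectedComponentsWithStats(m.astype(np.uint8))
    best=min((i for i in range(1,n) if st[i,4]>25),key=lambda i:np.hypot(*(ce[i]-p)))
    return (l==best)
def rectw(C,m,z):
    """min-area rect in world of a mask on plane z: centre, (long,short), angle of long axis"""
    c=max(cv2.findContours(m.astype(np.uint8),cv2.RETR_EXTERNAL,cv2.CHAIN_APPROX_NONE)[0],key=len)[:,0,:]
    w=(ray(C,c,z)*1000).astype(np.float32);(x,y),(a,b),_=r=cv2.minAreaRect(w)
    P=cv2.boxPoints(r);e=[P[1]-P[0],P[2]-P[1]];e=max(e,key=np.linalg.norm)
    return np.round([x,y,max(a,b),min(a,b)],1),round(float(np.arctan2(e[1],e[0])%np.pi),3)
def masks(im):
    h=cv2.cvtColor(im,cv2.COLOR_RGB2HSV).astype(int);H,S,V=h[...,0],h[...,1],h[...,2]
    return dict(wood=(H<28)&(S>50)&(V>60),light=(H>8)&(H<28)&(S>50)&(V>140),dark=V<55,white=(S<50)&(V>150),any=~((H>75)&(H<100)&(S>100)))
E
python3 - <<'E'
from h import *
q=np.load('w1.npy')[0];C=cam('wrist',dict(ee_pos=q[:3],eef_rot=q[3:]))
im=cv2.imread('pics/w1.png')[:,:,::-1].copy();M=masks(im)
for p in [(209,167),(297,155),(383,166)]:
    print('light',*rectw(C,blob(M['light'],p),.018),'wood',*rectw(C,blob(M['wood'],p),.024))
print('tray',*rectw(C,blob(M['wood'],(85,182)),.012))
for p in [(362,96),(488,102),(468,143),(447,188)]:
    print('cap',*rectw(C,blob(M['dark'],p),.024),'all',*rectw(C,blob(M['any'],p),.02))
print('tin',*rectw(C,blob(M['white'],(431,82)),.034))
print('chalk',*rectw(C,blob(M['white'],(250,124)),.02))
E
```

```text
light [450.8  31.1  91.1  42.3] 2.85 wood [452.1  27.3  93.1  60.6] 2.854
light [ 467.3 -109.7   90.1   41.7] 0.029 wood [ 468.5 -108.7   90.2   55.2] 0.028
light [ 450.5 -241.3   88.7   42.6] 3.139 wood [ 451.9 -238.    90.5   58.7] 0.019
tray [426.3 233.  237.2  65.8] 1.52
cap [ 553.6 -202.    25.7   24.3] 0.028 all [ 554.2 -201.8   43.6   40.8] 1.568
cap [ 546.3 -386.1   26.6   25.5] 0.148 all [ 545.1 -382.5   51.5   42.9] 1.727
cap [ 486.2 -365.7   21.    20.6] 1.568 all [ 487.7 -362.8   46.    37. ] 1.26
cap [ 417.2 -342.7   21.5   19.2] 1.568 all [ 419.1 -339.8   46.2   36.9] 1.111
tin [ 572.5 -295.8   48.7   47.6] 1.146
chalk [516.1 -38.6  24.4  24.2] 2.552
```

```bash
python3 - <<'E'
from h import *
go(.52,.22,.30,np.pi/2)
E
```

```text
dp [ 0.2383 -1.4503  0.1182] spin -0.0012
```

>>> carry_out --deltas '[{"hand": 87, "dp": [0.2, -0.95, 0.1], "spin": 0}, {"hand": 87, "dp": [0.2, -0.95, 0.1], "spin": 0}, {"hand": 87, "dp": [0.2, -0.95, 0.1], "spin": 0}, {"hand": 87, "dp": [0.2, -0.95, 0.1], "spin": 0}, {"hand": 87, "dp": [0.2, -0.95, 0.1], "spin": 0}, {"hand": 87, "dp": [0.2, -0.95, 0.1], "spin": 0}]'

```text
time: 2.3
ee_pos: [0.5097, 0.1021, 0.3042]
eef_rot: [1.0, 0.003, -0.001, -0.001]
ft_force: [-1.1, -0.4, -0.1]
width: 0.0872
grip_force: 0.0
```

>>> carry_out --deltas '[{"hand": 87, "dp": [0.04, -0.5, 0.02], "spin": 0}, {"hand": 87, "dp": [0.04, -0.5, 0.02], "spin": 0}, {"hand": 87, "dp": [0.04, -0.5, 0.02], "spin": 0}, {"hand": 87, "dp": [0.04, -0.5, 0.02], "spin": 0}, {"hand": 87, "dp": [0.04, -0.5, 0.02], "spin": 0}]'

```text
time: 2.8
ee_pos: [0.5207, 0.2209, 0.2995]
eef_rot: [1.0, -0.001, -0.0, 0.0]
ft_force: [0.2, -1.7, 0.3]
width: 0.0871
grip_force: 0.0
```

```bash
python3 - <<'E'
from h import *
s=read_state();print(s['ee_pos'],s['joint_positions'])
im=camera('wrist');cv2.imwrite('pics/w2.png',im[:,:,::-1]);np.save('w2.npy',[list(s['ee_pos'])+list(s['eef_rot'])])
E
```

```text
[0.52066587 0.22086107 0.29951886] [ 0.11811466  0.24209896 -0.71830073  1.46684523  0.15919073  1.49295994
 -2.17109762]
```

View pics/w2.png

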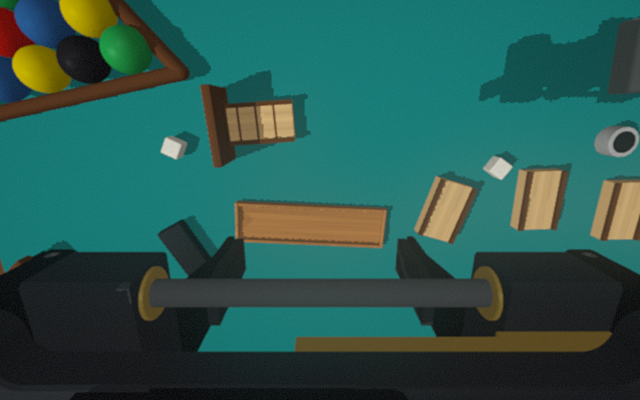

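The lane end's bed runs from about (228,124) to its open end at (295,120), with the backboard at (215,125). The tray is centred at (310,224).

```bash
python3 - <<'E'
from h import *
q=np.load('w2.npy')[0];C=cam('wrist',dict(ee_pos=q[:3],eef_rot=q[3:]))
im=cv2.imread('pics/w2.png')[:,:,::-1].copy();M=masks(im)
lt=cv2.morphologyEx(M['light'].astype(np.uint8),cv2.MORPH_CLOSE,np.ones((5,5)))
m=blob(lt,(262,121));print('lane light',*rectw(C,m,.018));ys,xs=np.where(m);print(xs.min(),xs.max(),ys.min(),ys.max())
w=M['wood'].copy();w[:,:236]=0
m2=blob(w,(265,121));print('lane wood',*rectw(C,m2,.024))
print('tray',*rectw(C,blob(M['wood'],(310,224)),.012))
for p in [(446,210),(540,198)]: print('sec',*rectw(C,blob(M['light'],p),.018))
# edge lines per column: outer wood top/bottom edges and light edges
cols=range(245,288,3)
for nm,mm,z in(('wood',m2,.024),('light',m,.018)):
    t=[[c,np.where(mm[:,c])[0].min()-.5] for c in cols];b=[[c,np.where(mm[:,c])[0].max()+.5] for c in cols]
    for e in(t,b):
        P=ray(C,e,z);k=np.polyfit(P[:,1],P[:,0],1);print(nm,'x at y=.297',np.polyval(k,.297).round(4),'slope dx/dy',k[0].round(4))
rows=range(106,136,3)
for nm,mm,z in(('wood',m2,.024),('light',m,.018)):
    P=ray(C,[[np.where(mm[r])[0].max()+.5,r] for r in rows],z);k=np.polyfit(P[:,0],P[:,1],1);print(nm,'end y at x=.58',np.polyval(k,.58).round(4),k[0].round(4), P[:,1].round(4))
E
python3 -c "
import cv2
a=cv2.imread('pics/w2.png')[70:260,190:410];cv2.imwrite('pics/w2c.png',cv2.resize(a,None,fx=3.5,fy=3,interpolation=cv2.INTER_CUBIC)[:600,:800])"
```

```text
lane light [581.2 301.8  88.6  44.5] 1.637
228 294 104 138
lane wood [581.3 297.2  82.2  55.4] 1.637
tray [427.3 236.2 232.1  66.4] 1.52
sec [450.6  29.5  90.8  41.9] 2.853
sec [ 467.7 -110.1   89.7   40.7] 0.028
wood x at y=.297 0.608 slope dx/dy -0.1324
wood x at y=.297 0.5548 slope dx/dy 0.0062
light x at y=.297 0.603 slope dx/dy -0.1067
light x at y=.297 0.57 slope dx/dy 0.4723
wood end y at x=.58 0.2558 0.0608 [0.257  0.2571 0.2572 0.256  0.2561 0.2562 0.2563 0.255  0.2551 0.2552]
light end y at x=.58 0.2572 0.0748 [0.2589 0.259  0.2577 0.2578 0.258  0.2581 0.2568 0.2569 0.257  0.2557]
```

View pics/w2c.png

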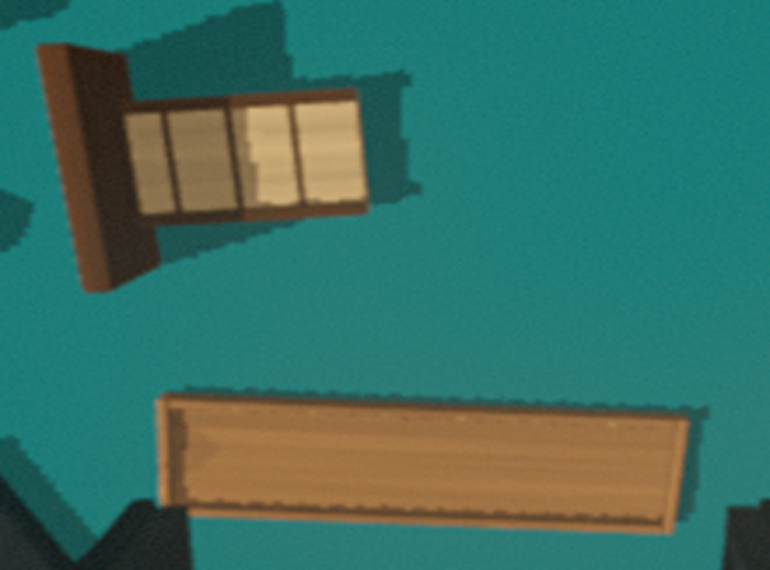

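```bash
cat >> h.py <<'E'
def go(x,y,z,t=None):
    s=read_state();R=Rn.from_quat(s['eef_rot']).as_matrix()
    d=R.T@(np.array([x,y,z])-s['ee_pos'])/.25
    cur=np.arctan2(R[1,0],R[0,0]);e=0 if t is None else (t-cur+np.pi)%(2*np.pi)-np.pi
    print('to',(x,y,z,t),'dp',d.round(4),'spin',round(-e/np.pi,4))
E
python3 - <<'E'
from h import *
go(.4507,.0303,.07,-.29);go(.4507,.0303,.006,-.29)
E
```

```text
to (0.4507, 0.0303, 0.07, -0.29) dp [-0.2777  0.7597  0.9197] spin 0.0913
to (0.4507, 0.0303, 0.006, -0.29) dp [-0.2776  0.7594  1.1757] spin 0.0913
```

>>> carry_out --deltas '[{"hand": 87, "dp": [-0.278, 0.76, 0.9], "spin": 0.0913}, {"hand": 87, "dp": [-0.278, 0.76, 0.9], "spin": 0.0913}, {"hand": 87, "dp": [-0.278, 0.76, 0.9], "spin": 0.0913}, {"hand": 87, "dp": [-0.278, 0.76, 0.9], "spin": 0.0913}, {"hand": 87, "dp": [-0.278, 0.76, 0.9], "spin": 0.0913}, {"hand": 87, "dp": [-0.278, 0.76, 0.9], "spin": 0.0913}, {"hand": 87, "dp": [-0.278, 0.76, 0.9], "spin": 0.0913}, {"hand": 87, "dp": [-0.278, 0.76, 0.9], "spin": 0.0913}, {"hand": 87, "dp": [-0.278, 0.76, 0.9], "spin": 0.0913}, {"hand": 87, "dp": [-0.278, 0.76, 0.9], "spin": 0.0913}]'

```text
time: 3.85
ee_pos: [0.4515, 0.0331, 0.0763]
eef_rot: [0.99, -0.143, 0.001, -0.0]
ft_force: [0.5, -0.5, 0.0]
width: 0.0867
grip_force: 0.0
```

```bash
python3 - <<'E'
from h import *
go(.4507,.0303,.006,-.29)
E
```

```text
to (0.4507, 0.0303, 0.006, -0.29) dp [-0.0004  0.012   0.281 ] spin 0.0011
```

>>> carry_out --deltas '[{"hand": 87, "dp": [0, 0, 0.276], "spin": 0}, {"hand": 87, "dp": [0, 0, 0.276], "spin": 0}, {"hand": 87, "dp": [0, 0, 0.276], "spin": 0}, {"hand": 87, "dp": [0, 0, 0.276], "spin": 0}, {"hand": 50, "dp": [0, 0, 0.276], "spin": 0}, {"hand": 50, "dp": [0, 0, 0.276], "spin": 0}, {"hand": 50, "dp": [0, 0, 0.276], "spin": 0}, {"hand": 50, "dp": [0, 0, 0.276], "spin": 0}, {"hand": 50, "dp": [0, 0, 0.276], "spin": 0}, {"hand": 50, "dp": [0, 0, 0.276], "spin": 0}, {"hand": 50, "dp": [0, 0, 0.276], "spin": 0}, {"hand": 50, "dp": [0, 0, 0.276], "spin": 0}, {"hand": 50, "dp": [0, 0, 0.1], "spin": 0}, {"hand": 50, "dp": [0, 0, 0.1], "spin": 0}, {"hand": 50, "dp": [0, 0, 0.1], "spin": 0}]' --force 25

```text
time: 5.35
ee_pos: [0.4508, 0.0326, 0.0505]
eef_rot: [0.99, -0.143, 0.001, 0.0]
ft_force: [0.2, -0.2, -1.2]
width: 0.0559
grip_force: 25.0
```

```bash
python3 - <<'E'
from h import *
u=np.array([.066,-.998])
P=np.array([.5842,.2576])+u*(.045+.004)
go(P[0],P[1],.05,1.637);go(P[0],P[1],.006,1.637);print(P)
E
```

```text
to (np.float64(0.587434), np.float64(0.208698), 0.05, 1.637) dp [ 0.3247 -0.8305  0.0028] spin -0.6125
to (np.float64(0.587434), np.float64(0.208698), 0.006, 1.637) dp [ 0.3244 -0.8305  0.1788] spin -0.6125
[0.587434 0.208698]
```

>>> carry_out --deltas '[{"hand": 50, "dp": [0.32, -0.82, 0], "spin": -0.6125}, {"hand": 50, "dp": [0.32, -0.82, 0], "spin": -0.6125}, {"hand": 50, "dp": [0.32, -0.82, 0], "spin": -0.6125}, {"hand": 50, "dp": [0.32, -0.82, 0], "spin": -0.6125}, {"hand": 50, "dp": [0.32, -0.82, 0], "spin": -0.6125}, {"hand": 50, "dp": [0.32, -0.82, 0], "spin": -0.6125}, {"hand": 50, "dp": [0.32, -0.82, 0], "spin": -0.6125}, {"hand": 50, "dp": [0.32, -0.82, 0], "spin": -0.6125}, {"hand": 50, "dp": [0.32, -0.82, 0], "spin": -0.6125}, {"hand": 50, "dp": [0.32, -0.82, 0], "spin": -0.6125}, {"hand": 50, "dp": [0.32, -0.82, 0], "spin": -0.6125}, {"hand": 50, "dp": [0.32, -0.82, 0], "spin": -0.6125}, {"hand": 50, "dp": [0.32, -0.82, 0], "spin": -0.6125}, {"hand": 50, "dp": [0.32, -0.82, 0], "spin": -0.6125}, {"hand": 50, "dp": [0.32, -0.82, 0], "spin": -0.6125}, {"hand": 50, "dp": [0.32, -0.82, 0], "spin": -0.6125}]'

```text
time: 6.95
ee_pos: [0.5847, 0.2066, 0.0495]
eef_rot: [0.684, 0.729, -0.0, -0.0]
ft_force: [-0.6, -0.4, -1.2]
width: 0.0558
grip_force: 25.0
```

```bash
python3 - <<'E'
from h import *
u=np.array([.066,-.998])
P=np.array([.5842,.2576])+u*(.045+.006)
go(P[0],P[1],.05,1.637);go(P[0],P[1],.006,1.637);s=read_state();print(P,s['width'],s['grip_force'])
im=camera('wrist');cv2.imwrite('pics/w3.png',im[:,:,::-1])
E
```

```text
to (np.float64(0.587566), np.float64(0.206702), 0.05, 1.637) dp [-0.0003  0.0113 -0.002 ] spin -0.0008
to (np.float64(0.587566), np.float64(0.206702), 0.006, 1.637) dp [-0.0002  0.0114  0.174 ] spin -0.0008
[0.587566 0.206702] 0.05577685656495088 24.999027997255325
```

View pics/w3.png

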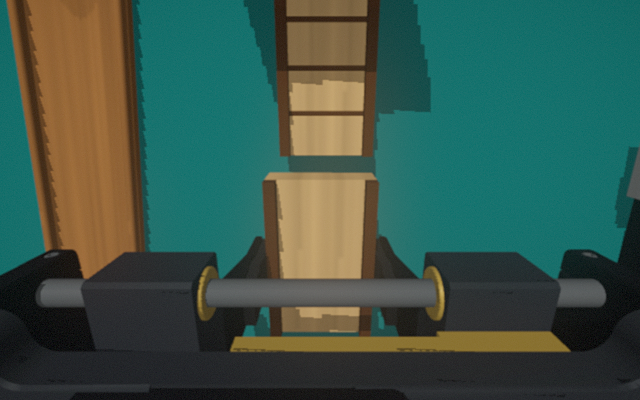

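>>> carry_out --deltas '[{"hand": 50, "dp": [0, 0.0125, 0.05], "spin": -0.001}, {"hand": 50, "dp": [0, 0.0125, 0.1], "spin": -0.001}, {"hand": 50, "dp": [0, 0.0125, 0.14], "spin": -0.001}, {"hand": 50, "dp": [0, 0.0125, 0.175], "spin": -0.001}, {"hand": 50, "dp": [0, 0.0125, 0.175], "spin": -0.001}, {"hand": 50, "dp": [0, 0.0125, 0.175], "spin": -0.001}]'

```text
time: 7.6
ee_pos: [0.5879, 0.2069, 0.0057]
eef_rot: [0.682, 0.731, -0.0, -0.0]
ft_force: [-0.2, 0.2, -1.6]
width: 0.0561
grip_force: 25.0
```

>>> carry_out --deltas '[{"hand": 50, "dp": [0, 0, 0], "spin": 0}, {"hand": 50, "dp": [0.008, 0, 0], "spin": 0}, {"hand": 50, "dp": [0.014, 0, 0], "spin": 0}, {"hand": 50, "dp": [0.02, 0, 0], "spin": 0}, {"hand": 50, "dp": [0.024, 0, 0], "spin": 0}, {"hand": 50, "dp": [0.028, 0, 0], "spin": 0}, {"hand": 50, "dp": [0.032, 0, 0], "spin": 0}, {"hand": 50, "dp": [0.036, 0, 0], "spin": 0}, {"hand": 50, "dp": [0.036, 0, 0], "spin": 0}]' --force 10

```text
time: 8.5
ee_pos: [0.5876, 0.2131, 0.0059]
eef_rot: [0.683, 0.731, -0.002, 0.001]
ft_force: [-2.2, -8.3, 2.3]
width: 0.0562
grip_force: 10.0
```

>>> carry_out --deltas '[{"hand": 80, "dp": [0, 0, 0], "spin": 0}, {"hand": 80, "dp": [0, 0, 0], "spin": 0}, {"hand": 80, "dp": [0, 0, 0], "spin": 0}, {"hand": 80, "dp": [0, 0, -0.2], "spin": 0}, {"hand": 80, "dp": [0, 0, -0.4], "spin": 0}, {"hand": 80, "dp": [0, 0, -0.6], "spin": 0}, {"hand": 80, "dp": [0, 0, -0.6], "spin": 0}, {"hand": 80, "dp": [0, 0, -0.6], "spin": 0}]'

```text
time: 9.3
ee_pos: [0.5881, 0.2165, 0.1577]
eef_rot: [0.682, 0.731, 0.001, 0.001]
ft_force: [-0.8, -0.6, -1.9]
width: 0.0802
grip_force: 0.0
```

```bash
python3 - <<'E'
from h import *
s=read_state();C=cam('wrist',s)
im=camera('wrist');cv2.imwrite('pics/w4.png',im[:,:,::-1])
go(.4673,-.1097,.1,.029)
E
```

```text
to (0.4673, -0.1097, 0.1, 0.029) dp [-1.2656 -0.5702  0.2247] spin 0.513
```

View pics/w4.png

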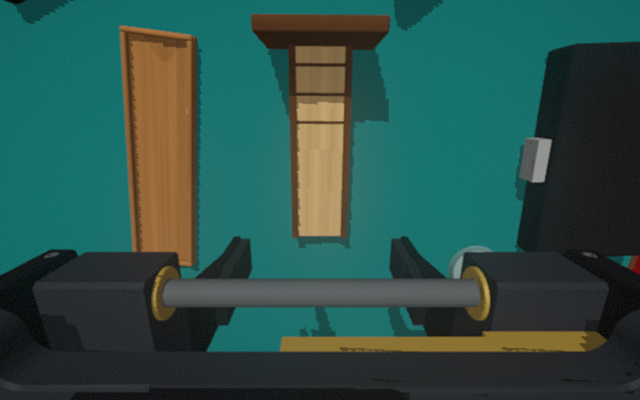

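The picture shows section 1 (321,180) flush and in line with the lane end.

>>> carry_out --deltas '[{"hand": 87, "dp": [-0.95, -0.43, 0], "spin": 0.513}, {"hand": 87, "dp": [-0.95, -0.43, 0], "spin": 0.513}, {"hand": 87, "dp": [-0.95, -0.43, 0], "spin": 0.513}, {"hand": 87, "dp": [-0.95, -0.43, 0], "spin": 0.513}, {"hand": 87, "dp": [-0.95, -0.43, 0], "spin": 0.513}, {"hand": 87, "dp": [-0.95, -0.43, 0], "spin": 0.513}, {"hand": 87, "dp": [-0.95, -0.43, 0], "spin": 0.513}, {"hand": 87, "dp": [-0.95, -0.43, 0], "spin": 0.513}, {"hand": 87, "dp": [-0.95, -0.43, 0], "spin": 0.513}, {"hand": 87, "dp": [-0.95, -0.43, 0], "spin": 0.513}, {"hand": 87, "dp": [-0.95, -0.43, 0], "spin": 0.513}, {"hand": 87, "dp": [-0.95, -0.43, 0], "spin": 0.513}]'

```text
time: 10.55
ee_pos: [0.496, -0.0286, 0.155]
eef_rot: [1.0, 0.013, -0.001, -0.0]
ft_force: [0.8, -0.6, 0.2]
width: 0.0872
grip_force: 0.0
```

```bash
cat >> h.py <<'E'
def look(items,save=None):
    s=read_state();C=cam('wrist',s);im=camera('wrist');M=masks(im);K,R,o=C
    if save: cv2.imwrite(save,im[:,:,::-1])
    for n,(x,y,mk,z) in items.items():
        c=R.T@(np.array([x,y,z])-o);p=(K@c/c[2])[:2]
        try:print(n,p.round(),*rectw(C,blob(M[mk],p),z))
        except Exception as e:print(n,p.round(),e)
E
python3 - <<'E'
from h import *
look(dict(s2=(.4673,-.1097,'light',.018),s3=(.4505,-.2413,'light',.018)))
go(.4673,-.1097,.07,.029);go(.4673,-.1097,.006,.029)
E
```

```text
s2 [398. 220.] [ 467.9 -109.5   89.8   42.5] 0.012
s3 [522. 239.] [ 466.  -241.5   59.5   40.3] 0.02
to (0.4673, -0.1097, 0.07, 0.029) dp [-0.1248  0.321   0.341 ] spin 0.0007
to (0.4673, -0.1097, 0.006, 0.029) dp [-0.1244  0.3211  0.597 ] spin 0.0007
```

>>> carry_out --deltas '[{"hand": 87, "dp": [-0.122, 0.321, 0.3], "spin": 0.003}, {"hand": 87, "dp": [-0.122, 0.321, 0.3], "spin": 0.003}, {"hand": 87, "dp": [-0.122, 0.321, 0.3], "spin": 0.003}, {"hand": 87, "dp": [-0.122, 0.321, 0.3], "spin": 0.003}, {"hand": 87, "dp": [-0.122, 0.321, 0.45], "spin": 0.003}, {"hand": 87, "dp": [-0.122, 0.321, 0.55], "spin": 0.003}, {"hand": 87, "dp": [-0.122, 0.321, 0.597], "spin": 0.003}, {"hand": 87, "dp": [-0.122, 0.321, 0.597], "spin": 0.003}, {"hand": 50, "dp": [-0.122, 0.321, 0.597], "spin": 0.003}, {"hand": 50, "dp": [-0.122, 0.321, 0.597], "spin": 0.003}, {"hand": 50, "dp": [-0.122, 0.321, 0.597], "spin": 0.003}, {"hand": 50, "dp": [-0.122, 0.321, 0.597], "spin": 0.003}, {"hand": 50, "dp": [-0.122, 0.321, 0.597], "spin": 0.003}, {"hand": 50, "dp": [-0.122, 0.321, 0.597], "spin": 0.003}, {"hand": 50, "dp": [-0.122, 0.321, 0.597], "spin": 0.003}, {"hand": 50, "dp": [-0.122, 0.321, 0.5], "spin": 0.003}, {"hand": 50, "dp": [-0.122, 0.321, 0.4], "spin": 0.003}, {"hand": 50, "dp": [-0.122, 0.321, 0.4], "spin": 0.003}]' --force 25

```text
time: 12.4
ee_pos: [0.4704, -0.11, 0.0588]
eef_rot: [1.0, 0.01, 0.002, 0.001]
ft_force: [-0.0, 0.4, -2.0]
width: 0.0557
grip_force: 25.0
```

```bash
python3 - <<'E'
from h import *
u=np.array([.066,-.998])
P=np.array([.5842,.2576])+u*(.135+.006)
go(P[0],P[1],.05,1.637);print(P)
E
```

```text
to (np.float64(0.5935060000000001), np.float64(0.11688199999999999), 0.05, 1.637) dp [ 0.5098 -0.8981  0.0358] spin -0.5149
[0.593506 0.116882]
```

>>> carry_out --deltas '[{"hand": 50, "dp": [0.51, -0.898, 0.02], "spin": -0.515}, {"hand": 50, "dp": [0.51, -0.898, 0.02], "spin": -0.515}, {"hand": 50, "dp": [0.51, -0.898, 0.02], "spin": -0.515}, {"hand": 50, "dp": [0.51, -0.898, 0.02], "spin": -0.515}, {"hand": 50, "dp": [0.51, -0.898, 0.02], "spin": -0.515}, {"hand": 50, "dp": [0.51, -0.898, 0.02], "spin": -0.515}, {"hand": 50, "dp": [0.51, -0.898, 0.02], "spin": -0.515}, {"hand": 50, "dp": [0.51, -0.898, 0.02], "spin": -0.515}, {"hand": 50, "dp": [0.51, -0.898, 0.02], "spin": -0.515}, {"hand": 50, "dp": [0.51, -0.898, 0.02], "spin": -0.515}, {"hand": 50, "dp": [0.51, -0.898, 0.02], "spin": -0.515}, {"hand": 50, "dp": [0.51, -0.898, 0.02], "spin": -0.515}, {"hand": 50, "dp": [0.51, -0.898, 0.02], "spin": -0.515}, {"hand": 50, "dp": [0.51, -0.898, 0.02], "spin": -0.515}]'

```text
time: 13.8
ee_pos: [0.5916, 0.1172, 0.0509]
eef_rot: [0.684, 0.729, -0.0, -0.0]
ft_force: [-0.5, -0.3, -2.0]
width: 0.0558
grip_force: 25.0
```

```bash
python3 - <<'E'
from h import *
u=np.array([.066,-.998])
P=np.array([.5842,.2576])+u*(.135+.006)
go(P[0],P[1],.006,1.637);s=read_state();print(s['width'],s['grip_force'],s['ee_pos'])
im=camera('wrist');cv2.imwrite('pics/w5.png',im[:,:,::-1])
E
```

```text
to (np.float64(0.5935060000000001), np.float64(0.11688199999999999), 0.006, 1.637) dp [-0.0017  0.0076  0.1796] spin -0.0008
0.05582321475857424 24.999979734420776 [0.59159821 0.11720529 0.05091177]
```

View pics/w5.png

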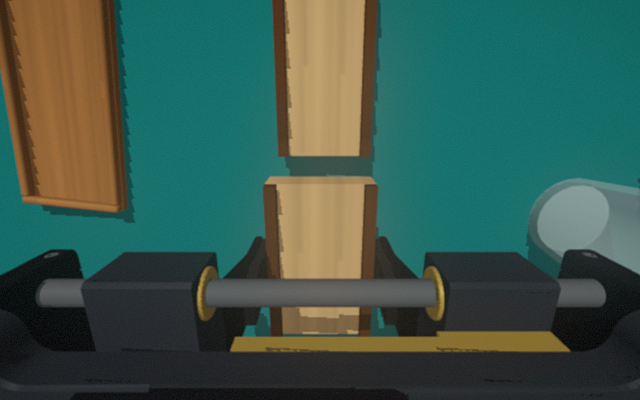

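Section 2 is held in line behind section 1, with a gap at row 165, and the tumbler stays clear at the right.

>>> carry_out --deltas '[{"hand": 50, "dp": [0, 0.009, 0.05], "spin": -0.001}, {"hand": 50, "dp": [0, 0.009, 0.1], "spin": -0.001}, {"hand": 50, "dp": [0, 0.009, 0.14], "spin": -0.001}, {"hand": 50, "dp": [0, 0.009, 0.18], "spin": -0.001}, {"hand": 50, "dp": [0, 0.009, 0.18], "spin": -0.001}, {"hand": 50, "dp": [0, 0.009, 0.18], "spin": -0.001}]'

```text
time: 14.45
ee_pos: [0.5937, 0.1175, 0.0056]
eef_rot: [0.682, 0.731, -0.0, -0.0]
ft_force: [1.2, 0.5, -1.2]
width: 0.0556
grip_force: 25.0
```

>>> carry_out --deltas '[{"hand": 50, "dp": [0, 0, 0], "spin": 0}, {"hand": 50, "dp": [0.008, 0, 0], "spin": 0}, {"hand": 50, "dp": [0.014, 0, 0], "spin": 0}, {"hand": 50, "dp": [0.02, 0, 0], "spin": 0}, {"hand": 50, "dp": [0.024, 0, 0], "spin": 0}, {"hand": 50, "dp": [0.028, 0, 0], "spin": 0}, {"hand": 50, "dp": [0.032, 0, 0], "spin": 0}, {"hand": 50, "dp": [0.036, 0, 0], "spin": 0}, {"hand": 50, "dp": [0.04, 0, 0], "spin": 0}, {"hand": 50, "dp": [0.04, 0, 0], "spin": 0}]' --force 10

```text
time: 15.45
ee_pos: [0.5934, 0.1257, 0.0061]
eef_rot: [0.683, 0.731, -0.001, 0.001]
ft_force: [-2.0, -5.9, 0.7]
width: 0.0561
grip_force: 10.0
```

>>> carry_out --deltas '[{"hand": 50, "dp": [0.004, 0, 0], "spin": 0}, {"hand": 50, "dp": [0.008, 0, 0], "spin": 0}, {"hand": 50, "dp": [0.008, 0, 0], "spin": 0}, {"hand": 80, "dp": [0.008, 0, 0], "spin": 0}, {"hand": 80, "dp": [0.008, 0, 0], "spin": 0}, {"hand": 80, "dp": [0.008, 0, 0], "spin": 0}, {"hand": 80, "dp": [0, 0, -0.2], "spin": 0}, {"hand": 80, "dp": [0, 0, -0.4], "spin": 0}, {"hand": 80, "dp": [0, 0, -0.6], "spin": 0}, {"hand": 80, "dp": [0, 0, -0.6], "spin": 0}, {"hand": 80, "dp": [0, 0, -0.6], "spin": 0}]'

```text
time: 16.55
ee_pos: [0.5938, 0.1279, 0.1575]
eef_rot: [0.682, 0.731, 0.001, 0.001]
ft_force: [-0.5, -0.4, -1.9]
width: 0.0797
grip_force: 0.0
```

```bash
python3 - <<'E'
from h import *
u=np.array([.066,-.998]);P=np.array([.5842,.2576])+u*.09
look(dict(lane=(P[0],P[1],'light',.018)),'pics/w6.png')
go(.4505,-.2413,.1,.01)
E
```

```text
lane [320. 151.] [589.1 180.  202.6  44. ] 1.636
to (0.4505, -0.2413, 0.1, 0.01) dp [-1.4315 -0.672   0.2242] spin 0.519
```

View pics/w6.png

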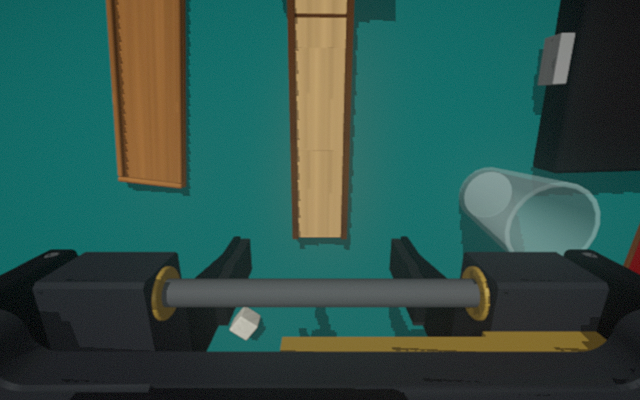

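Section 2 (322,195) is flush behind section 1, with no gap at the joint near (320,150).

>>> carry_out --deltas '[{"hand": 87, "dp": [-0.97, -0.5, 0], "spin": 0.519}, {"hand": 87, "dp": [-0.97, -0.5, 0], "spin": 0.519}, {"hand": 87, "dp": [-0.97, -0.5, 0], "spin": 0.519}, {"hand": 87, "dp": [-0.97, -0.5, 0], "spin": 0.519}, {"hand": 87, "dp": [-0.97, -0.5, 0], "spin": 0.519}, {"hand": 87, "dp": [-0.97, -0.5, 0], "spin": 0.519}, {"hand": 87, "dp": [-0.97, -0.5, 0], "spin": 0.519}, {"hand": 87, "dp": [-0.97, -0.5, 0], "spin": 0.519}, {"hand": 87, "dp": [-0.97, -0.5, 0], "spin": 0.519}, {"hand": 87, "dp": [-0.97, -0.5, 0], "spin": 0.519}, {"hand": 87, "dp": [-0.97, -0.5, 0], "spin": 0.519}, {"hand": 87, "dp": [-0.97, -0.5, 0], "spin": 0.519}]'

```text
time: 17.8
ee_pos: [0.4846, -0.1231, 0.1549]
eef_rot: [1.0, 0.004, -0.001, -0.0]
ft_force: [-0.6, -0.7, 0.8]
width: 0.0871
grip_force: 0.0
```

```bash
python3 - <<'E'
from h import *
look(dict(s3=(.4505,-.2413,'light',.018)))
go(.4505,-.2413,.006,.01)
E
```

```text
s3 [434. 224.] [ 450.8 -241.7   89.9   40.5] 0.018
to (0.4505, -0.2413, 0.006, 0.01) dp [-0.1418  0.4717  0.5964] spin 0.0009
```

>>> carry_out --deltas '[{"hand": 87, "dp": [-0.144, 0.472, 0.3], "spin": -0.003}, {"hand": 87, "dp": [-0.144, 0.472, 0.3], "spin": -0.003}, {"hand": 87, "dp": [-0.144, 0.472, 0.3], "spin": -0.003}, {"hand": 87, "dp": [-0.144, 0.472, 0.3], "spin": -0.003}, {"hand": 87, "dp": [-0.144, 0.472, 0.3], "spin": -0.003}, {"hand": 87, "dp": [-0.144, 0.472, 0.45], "spin": -0.003}, {"hand": 87, "dp": [-0.144, 0.472, 0.55], "spin": -0.003}, {"hand": 87, "dp": [-0.144, 0.472, 0.597], "spin": -0.003}, {"hand": 87, "dp": [-0.144, 0.472, 0.597], "spin": -0.003}, {"hand": 50, "dp": [-0.144, 0.472, 0.597], "spin": -0.003}, {"hand": 50, "dp": [-0.144, 0.472, 0.597], "spin": -0.003}, {"hand": 50, "dp": [-0.144, 0.472, 0.597], "spin": -0.003}, {"hand": 50, "dp": [-0.144, 0.472, 0.597], "spin": -0.003}, {"hand": 50, "dp": [-0.144, 0.472, 0.597], "spin": -0.003}, {"hand": 50, "dp": [-0.144, 0.472, 0.597], "spin": -0.003}, {"hand": 50, "dp": [-0.144, 0.472, 0.597], "spin": -0.003}, {"hand": 50, "dp": [-0.144, 0.472, 0.5], "spin": -0.003}, {"hand": 50, "dp": [-0.144, 0.472, 0.4], "spin": -0.003}, {"hand": 50, "dp": [-0.144, 0.472, 0.4], "spin": -0.003}]' --force 25

```text
time: 19.75
ee_pos: [0.4523, -0.2423, 0.0589]
eef_rot: [1.0, 0.01, 0.002, 0.001]
ft_force: [1.2, -0.3, -1.0]
width: 0.0559
grip_force: 25.0
```

```bash
python3 - <<'E'
from h import *
u=np.array([.066,-.998])
P=np.array([.5842,.2576])+u*(.225+.008)
go(P[0],P[1],.06,1.637);print(P)
E
```

```text
to (np.float64(0.599578), np.float64(0.025065999999999977), 0.06, 1.637) dp [ 0.6096 -1.0581 -0.0048] spin -0.5149
[0.599578 0.025066]
```

>>> carry_out --deltas '[{"hand": 50, "dp": [0.61, -0.98, 0], "spin": -0.515}, {"hand": 50, "dp": [0.61, -0.98, 0], "spin": -0.515}, {"hand": 50, "dp": [0.61, -0.98, 0], "spin": -0.515}, {"hand": 50, "dp": [0.61, -0.98, 0], "spin": -0.515}, {"hand": 50, "dp": [0.61, -0.98, 0], "spin": -0.515}, {"hand": 50, "dp": [0.61, -0.98, 0], "spin": -0.515}, {"hand": 50, "dp": [0.61, -0.98, 0], "spin": -0.515}, {"hand": 50, "dp": [0.61, -0.98, 0], "spin": -0.515}, {"hand": 50, "dp": [0.61, -0.98, 0], "spin": -0.515}, {"hand": 50, "dp": [0.61, -0.98, 0], "spin": -0.515}, {"hand": 50, "dp": [0.61, -0.98, 0], "spin": -0.515}, {"hand": 50, "dp": [0.61, -0.98, 0], "spin": -0.515}, {"hand": 50, "dp": [0.61, -0.98, 0], "spin": -0.515}, {"hand": 50, "dp": [0.61, -0.98, 0], "spin": -0.515}]'

```text
time: 21.15
ee_pos: [0.5983, 0.0062, 0.056]
eef_rot: [0.684, 0.729, -0.0, -0.0]
ft_force: [0.8, -0.0, -0.9]
width: 0.0557
grip_force: 25.0
```

```bash
python3 - <<'E'
from h import *
u=np.array([.066,-.998])
P=np.array([.5842,.2576])+u*(.225+.008)
go(P[0],P[1],.006,1.637);s=read_state();print(s['width'],s['grip_force'],s['ee_pos'])
E
```

```text
to (np.float64(0.599578), np.float64(0.025065999999999977), 0.006, 1.637) dp [0.0749 0.0101 0.2   ] spin -0.0008
0.05572208917989914 24.999972581863403 [0.59825733 0.00623763 0.05599135]
```

>>> carry_out --deltas '[{"hand": 50, "dp": [0.07, 0.011, 0], "spin": -0.001}, {"hand": 50, "dp": [0.07, 0.011, 0.06], "spin": -0.001}, {"hand": 50, "dp": [0.07, 0.011, 0.12], "spin": -0.001}, {"hand": 50, "dp": [0.07, 0.011, 0.17], "spin": -0.001}, {"hand": 50, "dp": [0.07, 0.011, 0.2], "spin": -0.001}, {"hand": 50, "dp": [0.07, 0.011, 0.2], "spin": -0.001}, {"hand": 50, "dp": [0.07, 0.011, 0.2], "spin": -0.001}]'

```text
time: 21.85
ee_pos: [0.5997, 0.0234, 0.0055]
eef_rot: [0.682, 0.731, -0.0, -0.0]
ft_force: [-0.2, 0.5, -0.8]
width: 0.0559
grip_force: 25.0
```

>>> carry_out --deltas '[{"hand": 50, "dp": [0, 0, 0], "spin": 0}, {"hand": 50, "dp": [0.008, 0, 0], "spin": 0}, {"hand": 50, "dp": [0.014, 0, 0], "spin": 0}, {"hand": 50, "dp": [0.02, 0, 0], "spin": 0}, {"hand": 50, "dp": [0.026, 0, 0], "spin": 0}, {"hand": 50, "dp": [0.032, 0, 0], "spin": 0}, {"hand": 50, "dp": [0.036, 0, 0], "spin": 0}, {"hand": 50, "dp": [0.04, 0, 0], "spin": 0}, {"hand": 50, "dp": [0.044, 0, 0], "spin": 0}, {"hand": 50, "dp": [0.044, 0, 0], "spin": 0}]' --force 10

```text
time: 22.85
ee_pos: [0.5992, 0.0344, 0.0063]
eef_rot: [0.682, 0.731, -0.0, 0.0]
ft_force: [-1.1, -2.5, -0.3]
width: 0.0562
grip_force: 10.0
```

>>> carry_out --deltas '[{"hand": 50, "dp": [0.004, 0, 0], "spin": 0}, {"hand": 50, "dp": [0.008, 0, 0], "spin": 0}, {"hand": 50, "dp": [0.012, 0, 0], "spin": 0}, {"hand": 50, "dp": [0.012, 0, 0], "spin": 0}, {"hand": 50, "dp": [0.012, 0, 0], "spin": 0}]'

```text
time: 23.35
ee_pos: [0.5992, 0.0347, 0.0062]
eef_rot: [0.683, 0.73, -0.002, 0.001]
ft_force: [0.2, -9.4, 2.0]
width: 0.056
grip_force: 10.0
```

Contact. I'll release, lift and check.

>>> carry_out --deltas '[{"hand": 80, "dp": [0, 0, 0], "spin": 0}, {"hand": 80, "dp": [0, 0, 0], "spin": 0}, {"hand": 80, "dp": [0, 0, 0], "spin": 0}, {"hand": 80, "dp": [0, 0, -0.2], "spin": 0}, {"hand": 80, "dp": [0, 0, -0.4], "spin": 0}, {"hand": 80, "dp": [0, 0, -0.6], "spin": 0}, {"hand": 80, "dp": [0, 0, -0.8], "spin": 0}, {"hand": 80, "dp": [0, 0, -0.8], "spin": 0}, {"hand": 80, "dp": [0, 0, -0.8], "spin": 0}]'

```text
time: 24.25
ee_pos: [0.5994, 0.0385, 0.2073]
eef_rot: [0.682, 0.731, 0.001, 0.001]
ft_force: [0.1, -0.9, -1.4]
width: 0.0802
grip_force: 0.0
```

```bash
python3 - <<'E'
from h import *
u=np.array([.066,-.998]);P=np.array([.5842,.2576])+u*.18
look(dict(lane=(P[0],P[1],'light',.018)),'pics/w7.png')
go(.5540,-.2019,.2,1.52)
E
```

```text
lane [320. 145.] [593.9 104.3 231.   44.2] 1.637
to (0.554, -0.2019, 0.2, 1.52) dp [-0.945  -0.2457  0.0239] spin 0.0384
```

View pics/w7.png

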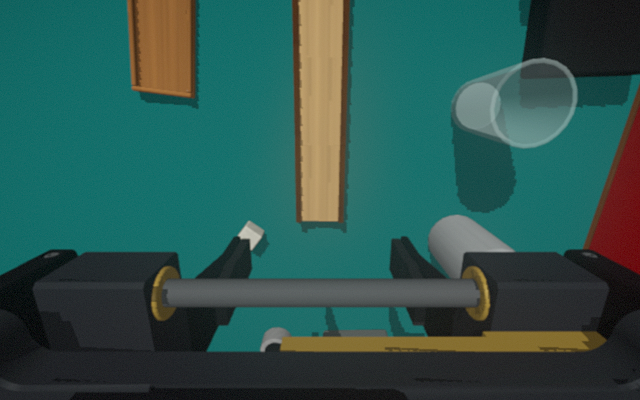

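The lane is complete: section 3 ends at (322,222), which matches the expected end. Next is puck 1. I'll check the loose items with the top camera while moving to it.

>>> carry_out --deltas '[{"hand": 60, "dp": [-0.945, -0.246, 0.4], "spin": 0.038}, {"hand": 60, "dp": [-0.945, -0.246, 0.4], "spin": 0.038}, {"hand": 60, "dp": [-0.945, -0.246, 0.4], "spin": 0.038}, {"hand": 60, "dp": [-0.945, -0.246, 0.4], "spin": 0.038}, {"hand": 60, "dp": [-0.945, -0.246, 0.4], "spin": 0.038}, {"hand": 60, "dp": [-0.945, -0.246, 0.4], "spin": 0.038}, {"hand": 60, "dp": [-0.945, -0.246, 0.4], "spin": 0.038}, {"hand": 60, "dp": [-0.945, -0.246, 0.4], "spin": 0.038}]'

```text
time: 25.1
ee_pos: [0.5541, -0.2002, 0.1059]
eef_rot: [0.724, 0.69, 0.0, -0.001]
ft_force: [-0.0, -0.1, 0.7]
width: 0.0599
grip_force: 0.0
```

```bash
cat >> h.py <<'E'
def topcheck(items):
    C=cam('top');im=camera('top');M=masks(im);K,R,o=C
    for n,(x,y,mk,z) in items.items():
        c=R.T@(np.array([x,y,z])-o);p=(K@c/c[2])[:2]
        try:print(n,p.round(),*rectw(C,blob(M[mk],p),z))
        except Exception as e:print(n,p.round(),e)
IT=dict(p1=(.554,-.202,'dark',.024),p2=(.546,-.386,'dark',.024),p3=(.4865,-.3655,'dark',.024),p4=(.4175,-.3425,'dark',.024),tin=(.5725,-.296,'white',.034),tray=(.427,.2355,'wood',.012))
E
python3 - <<'E'
from h import *
topcheck(IT)
go(.5538,-.2019,.010,1.52)
E
```

```text
p1 [407. 203.] [ 557.  -211.8   81.6   33.5] 0.549
p2 [477. 205.] [ 557.  -211.8   81.6   33.5] 0.549
p3 [470. 227.] [ 557.  -211.8   81.6   33.5] 0.549
p4 [463. 254.] [ 557.  -211.8   81.6   33.5] 0.549
tin [443. 195.] [ 658.9 -395.8  104.4   10.3] 0.215
tray [243. 253.] [425.1 237.1 231.2  65.1] 1.519
to (0.5538, -0.2019, 0.01, 1.52) dp [-0.0098 -0.0026  0.3859] spin 0.0012
```

>>> carry_out --deltas '[{"hand": 60, "dp": [-0.006, -0.002, 0.2], "spin": 0.001}, {"hand": 60, "dp": [-0.006, -0.002, 0.3], "spin": 0.001}, {"hand": 60, "dp": [-0.006, -0.002, 0.386], "spin": 0.001}, {"hand": 60, "dp": [-0.006, -0.002, 0.386], "spin": 0.001}, {"hand": 60, "dp": [-0.006, -0.002, 0.386], "spin": 0.001}, {"hand": 30, "dp": [-0.006, -0.002, 0.386], "spin": 0.001}, {"hand": 30, "dp": [-0.006, -0.002, 0.386], "spin": 0.001}, {"hand": 30, "dp": [-0.006, -0.002, 0.386], "spin": 0.001}, {"hand": 30, "dp": [-0.006, -0.002, 0.386], "spin": 0.001}, {"hand": 30, "dp": [-0.006, -0.002, 0.386], "spin": 0.001}, {"hand": 30, "dp": [-0.006, -0.002, 0.386], "spin": 0.001}, {"hand": 30, "dp": [-0.006, -0.002, 0.25], "spin": 0.001}, {"hand": 30, "dp": [-0.006, -0.002, 0.1], "spin": 0.001}, {"hand": 30, "dp": [-0.006, -0.002, 0.1], "spin": 0.001}]' --force 30

```text
time: 26.55
ee_pos: [0.556, -0.2036, 0.0859]
eef_rot: [0.726, 0.688, 0.001, 0.003]
ft_force: [1.1, 0.6, -2.1]
width: 0.0407
grip_force: 30.0
```

```bash
cat >> h.py <<'E'
T0=np.array([.4266,.2358]);ta=1.52
def slot(s): return T0+s*np.array([np.cos(ta),np.sin(ta)])
def pucks(M,C,im):
    pass
E
python3 - <<'E'
from h import *
p=slot(.087);go(p[0],p[1],.1,1.52)
im=camera('top');cv2.imwrite('pics/t2.png',im[:,:,::-1])
for x,y in[(476,204),(470,227),(462,253),(443,195)]: print(im[y-5:y+6,x,:].max(1).tolist())
E
```

```text
to (np.float64(0.43101738018922137), np.float64(0.3226877825258757), 0.1, 1.52) dp [ 2.0758 -0.6103 -0.064 ] spin -0.0007
[126, 129, 130, 130, 131, 133, 135, 137, 138, 138, 140]
[170, 172, 173, 173, 174, 174, 176, 176, 177, 178, 178]
[193, 193, 193, 194, 193, 193, 193, 193, 193, 193, 194]
[195, 194, 194, 195, 194, 193, 195, 195, 195, 194, 194]
```

>>> carry_out --deltas '[{"hand": 30, "dp": [1, -0.3, -0.06], "spin": 0}, {"hand": 30, "dp": [1, -0.3, -0.06], "spin": 0}, {"hand": 30, "dp": [1, -0.3, -0.06], "spin": 0}, {"hand": 30, "dp": [1, -0.3, -0.06], "spin": 0}, {"hand": 30, "dp": [1, -0.3, -0.06], "spin": 0}, {"hand": 30, "dp": [1, -0.3, -0.06], "spin": 0}]'

```text
time: 27.2
ee_pos: [0.4895, 0.0556, 0.096]
eef_rot: [0.723, 0.691, 0.0, -0.001]
ft_force: [0.3, 0.1, 0.1]
width: 0.0411
grip_force: 30.0
```

>>> carry_out --deltas '[{"hand": 30, "dp": [1, -0.3, 0], "spin": 0}, {"hand": 30, "dp": [1, -0.3, 0], "spin": 0}, {"hand": 30, "dp": [1, -0.3, 0], "spin": 0}, {"hand": 30, "dp": [1, -0.3, 0], "spin": 0}, {"hand": 30, "dp": [1, -0.3, 0], "spin": 0}, {"hand": 30, "dp": [1, -0.3, 0], "spin": 0}, {"hand": 30, "dp": [1, -0.3, 0], "spin": 0}, {"hand": 30, "dp": [1, -0.3, 0], "spin": 0}]'

```text
time: 28.0
ee_pos: [0.4304, 0.3024, 0.0953]
eef_rot: [0.726, 0.688, -0.001, 0.0]
ft_force: [-0.0, -0.2, -1.7]
width: 0.0412
grip_force: 30.0
```

```bash
python3 - <<'E'
from h import *
s=read_state();print(s['width'])
p=slot(.087);go(p[0],p[1],.016,1.52)
im=camera('top')
a=cv2.resize(im[180:265,395:490],None,fx=6,fy=6,interpolation=cv2.INTER_CUBIC)
im2=camera('wrist');cv2.imwrite('pics/w8.png',im2[:,:,::-1])
print(im[253].max(1)[450:475].tolist(),im[195].max(1)[430:457].tolist())
cv2.imwrite('pics/t3.png',im[:,:,::-1])
M=dict(any=masks(im)['any'],dark=im.max(2)<95,white=im.min(2)>140);C=cam('top')
for n,(x,y,mk,z) in list(IT.items())[1:5]:
    K,R,o=C;c=R.T@(np.array([x,y,z])-o);q=(K@c/c[2])[:2]
    print(n,*rectw(C,blob(M['any'],q),.018))
E
```

```text
0.04116915601812353
to (np.float64(0.43101738018922137), np.float64(0.3226877825258757), 0.016, 1.52) dp [ 0.0817 -0.0014  0.3172] spin -0.0009
[136, 137, 136, 136, 139, 148, 175, 199, 63, 40, 50, 52, 51, 51, 50, 48, 40, 66, 204, 178, 77, 88, 89, 86, 90] [90, 89, 94, 124, 251, 240, 246, 245, 244, 243, 241, 241, 241, 241, 241, 241, 240, 239, 240, 241, 246, 255, 118, 82, 89, 91, 90]
p2 [ 544.1 -382.7   48.3   42.3] 2.015
p3 [ 485.1 -362.7   40.1   36.5] 2.316
p4 [ 417.7 -339.7   39.7   36.5] 1.557
tin [ 571.8 -296.1   56.2   48.5] 2.33
```

View pics/w8.png

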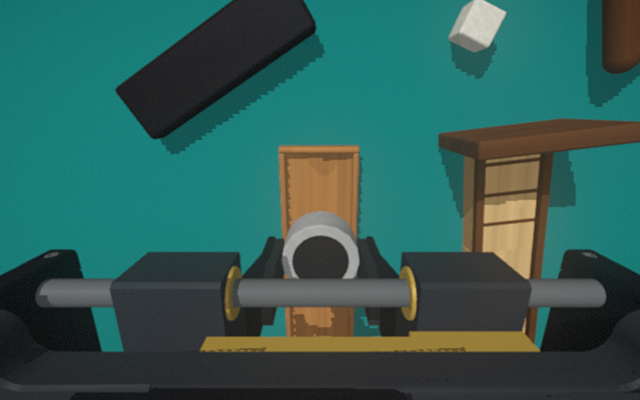

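Puck 1 is held squarely at (320,255), over the middle of the tray, which spans columns 280 to 360.

>>> carry_out --deltas '[{"hand": 30, "dp": [0.08, 0, 0], "spin": -0.001}, {"hand": 30, "dp": [0.08, 0, 0.1], "spin": -0.001}, {"hand": 30, "dp": [0.08, 0, 0.2], "spin": -0.001}, {"hand": 30, "dp": [0.08, 0, 0.27], "spin": -0.001}, {"hand": 30, "dp": [0.08, 0, 0.317], "spin": -0.001}, {"hand": 30, "dp": [0.08, 0, 0.317], "spin": -0.001}, {"hand": 30, "dp": [0.08, 0, 0.317], "spin": -0.001}]'

```text
time: 28.8
ee_pos: [0.4316, 0.3237, 0.0176]
eef_rot: [0.725, 0.689, 0.0, 0.0]
ft_force: [0.5, 0.1, -1.2]
width: 0.0413
grip_force: 30.0
```

```bash
python3 - <<'E'
from h import *
p=slot(.087);go(p[0],p[1],.016,1.52);s=read_state();print(s['ft_force'],s['width'])
E
```

```text
to (np.float64(0.43101738018922137), np.float64(0.3226877825258757), 0.016, 1.52) dp [-0.0042 -0.0021  0.0062] spin 0.0002
[ 0.54199409  0.11918035 -1.22008061] 0.04125992754660681
```

>>> carry_out --deltas '[{"hand": 30, "dp": [-0.004, -0.002, 0.006], "spin": 0}, {"hand": 30, "dp": [-0.004, -0.002, 0.008], "spin": 0}, {"hand": 30, "dp": [-0.004, -0.002, 0.008], "spin": 0}, {"hand": 60, "dp": [-0.004, -0.002, 0.008], "spin": 0}, {"hand": 60, "dp": [-0.004, -0.002, 0.008], "spin": 0}, {"hand": 60, "dp": [-0.004, -0.002, 0.008], "spin": 0}, {"hand": 60, "dp": [-0.004, -0.002, -0.15], "spin": 0}, {"hand": 60, "dp": [-0.004, -0.002, -0.3], "spin": 0}, {"hand": 60, "dp": [-0.004, -0.002, -0.4], "spin": 0}, {"hand": 60, "dp": [-0.2, 0.1, -0.4], "spin": 0}, {"hand": 60, "dp": [-0.4, 0.2, -0.4], "spin": 0}, {"hand": 60, "dp": [-0.6, 0.2, -0.4], "spin": 0}, {"hand": 60, "dp": [-0.8, 0.25, -0.4], "spin": 0}, {"hand": 60, "dp": [-1, 0.3, -0.4], "spin": 0}, {"hand": 60, "dp": [-1, 0.3, -0.4], "spin": 0}, {"hand": 60, "dp": [-1, 0.3, -0.4], "spin": 0}]'

```text
time: 30.4
ee_pos: [0.4942, 0.0676, 0.1169]
eef_rot: [0.726, 0.687, -0.0, 0.0]
ft_force: [-0.5, 0.1, -0.0]
width: 0.06
grip_force: 0.0
```

```bash
python3 - <<'E'
from h import *
s=read_state();print(s['width'])
go(.546,-.3855,.1,2.1)
im=camera('wrist');cv2.imwrite('pics/w9.png',im[:,:,::-1])
look(dict(puck=(*slot(.087),'dark',.029)))
E
```

```text
0.05997033994930842
to (0.546, -0.3855, 0.1, 2.1) dp [-1.7984  0.3061  0.0687] spin -0.1859
puck [ 198. -182.] [421.3  25.3  45.2  40.3] 3.091
```

>>> carry_out --deltas '[{"hand": 60, "dp": [-1, 0.17, 0], "spin": 0}, {"hand": 60, "dp": [-1, 0.17, 0], "spin": 0}, {"hand": 60, "dp": [-1, 0.17, 0], "spin": 0}, {"hand": 60, "dp": [-1, 0.17, 0], "spin": 0}, {"hand": 60, "dp": [-1, 0.17, 0], "spin": 0}, {"hand": 60, "dp": [-1, 0.17, 0], "spin": 0}, {"hand": 60, "dp": [-1, 0.17, 0], "spin": 0}]'

```text
time: 31.2
ee_pos: [0.5243, -0.1805, 0.117]
eef_rot: [0.724, 0.689, 0.001, -0.0]
ft_force: [-1.1, 1.5, -0.7]
width: 0.0598
grip_force: 0.0
```

```bash
python3 - <<'E'
from h import *
go(.5455,-.3855,.06,2.1);go(.5455,-.3855,.01,2.1)
E
```

```text
to (0.5455, -0.3855, 0.06, 2.1) dp [-0.815   0.1255  0.2268] spin -0.1843
to (0.5455, -0.3855, 0.01, 2.1) dp [-0.8152  0.1254  0.4268] spin -0.1843
```

>>> carry_out --deltas '[{"hand": 60, "dp": [-0.815, 0.125, 0.2], "spin": -0.184}, {"hand": 60, "dp": [-0.815, 0.125, 0.2], "spin": -0.184}, {"hand": 60, "dp": [-0.815, 0.125, 0.2], "spin": -0.184}, {"hand": 60, "dp": [-0.815, 0.125, 0.2], "spin": -0.184}, {"hand": 60, "dp": [-0.815, 0.125, 0.2], "spin": -0.184}, {"hand": 60, "dp": [-0.815, 0.125, 0.2], "spin": -0.184}, {"hand": 60, "dp": [-0.815, 0.125, 0.2], "spin": -0.184}, {"hand": 60, "dp": [-0.815, 0.125, 0.3], "spin": -0.184}, {"hand": 60, "dp": [-0.815, 0.125, 0.4], "spin": -0.184}, {"hand": 60, "dp": [-0.815, 0.125, 0.427], "spin": -0.184}, {"hand": 60, "dp": [-0.815, 0.125, 0.427], "spin": -0.184}, {"hand": 60, "dp": [-0.815, 0.125, 0.427], "spin": -0.184}]'

```text
time: 32.4
ee_pos: [0.5458, -0.3856, 0.012]
eef_rot: [0.497, 0.868, 0.0, 0.001]
ft_force: [-0.2, -0.1, 0.7]
width: 0.06
grip_force: 0.0
```

>>> carry_out --deltas '[{"hand": 30, "dp": [0, 0, 0], "spin": 0}, {"hand": 30, "dp": [0, 0, 0], "spin": 0}, {"hand": 30, "dp": [0, 0, 0], "spin": 0}, {"hand": 30, "dp": [0, 0, 0], "spin": 0}, {"hand": 30, "dp": [0, 0, 0], "spin": 0}, {"hand": 30, "dp": [0, 0, -0.15], "spin": 0}, {"hand": 30, "dp": [0, 0, -0.3], "spin": 0}, {"hand": 30, "dp": [0, 0, -0.36], "spin": 0}, {"hand": 30, "dp": [0, 0, -0.36], "spin": 0}]' --force 30

```text
time: 33.3
ee_pos: [0.5455, -0.387, 0.1021]
eef_rot: [0.498, 0.867, -0.0, 0.001]
ft_force: [0.1, -0.7, -1.9]
width: 0.0415
grip_force: 30.0
```

```bash
python3 - <<'E'
from h import *
p=slot(.042);go(p[0],p[1],.1,1.52)
E
```

```text
to (np.float64(0.4287325283672103), np.float64(0.2777458260469745), 0.1, 1.52) dp [2.5323e+00 9.3590e-01 2.3000e-03] spin 0.1842
```

>>> carry_out --deltas '[{"hand": 30, "dp": [1, 0.37, 0], "spin": 0}, {"hand": 30, "dp": [1, 0.37, 0], "spin": 0}, {"hand": 30, "dp": [1, 0.37, 0], "spin": 0}, {"hand": 30, "dp": [1, 0.37, 0], "spin": 0}, {"hand": 30, "dp": [1, 0.37, 0], "spin": 0}, {"hand": 30, "dp": [1, 0.37, 0], "spin": 0}, {"hand": 30, "dp": [1, 0.37, 0], "spin": 0}]'

```text
time: 34.0
ee_pos: [0.4973, -0.1214, 0.0991]
eef_rot: [0.496, 0.868, -0.0, -0.001]
ft_force: [-0.0, -1.4, -1.1]
width: 0.0413
grip_force: 30.0
```

>>> carry_out --deltas '[{"hand": 30, "dp": [1, 0.37, 0], "spin": 0.184}, {"hand": 30, "dp": [1, 0.37, 0], "spin": 0.184}, {"hand": 30, "dp": [1, 0.37, 0], "spin": 0.184}, {"hand": 30, "dp": [1, 0.37, 0], "spin": 0.184}, {"hand": 30, "dp": [1, 0.37, 0], "spin": 0.184}, {"hand": 30, "dp": [1, 0.37, 0], "spin": 0.184}, {"hand": 30, "dp": [1, 0.37, 0], "spin": 0.184}, {"hand": 30, "dp": [1, 0.37, 0], "spin": 0.184}]'

```text
time: 34.8
ee_pos: [0.4529, 0.1371, 0.0996]
eef_rot: [0.725, 0.689, -0.0, -0.0]
ft_force: [-0.3, -0.3, -1.0]
width: 0.0412
grip_force: 30.0
```

```bash
python3 - <<'E'
from h import *
p=slot(.042);go(p[0],p[1],.1,1.52);go(p[0],p[1],.016,1.52);s=read_state();print(s['width'])
look(dict(puck=(*slot(.087),'dark',.029)),'pics/w9.png')
topcheck(dict(a=(*slot(.087),'dark',.029),tray=IT['tray']))
E
```

```text
to (np.float64(0.4287325283672103), np.float64(0.2777458260469745), 0.1, 1.52) dp [ 0.5568 -0.1252 -0.0019] spin -0.0
to (np.float64(0.4287325283672103), np.float64(0.2777458260469745), 0.016, 1.52) dp [ 0.5569 -0.1248  0.3341] spin -0.0
0.04121145881811006
puck [271. -69.] [551.5 273.8  10.5   0.7] 1.65
a [209. 252.] [430.  326.5  23.9  23.5] 1.558
tray [243. 253.] [428.3 288.  129.3  65.6] 1.525
```

>>> carry_out --deltas '[{"hand": 30, "dp": [0.56, -0.125, 0], "spin": 0}, {"hand": 30, "dp": [0.56, -0.125, 0], "spin": 0}, {"hand": 30, "dp": [0.56, -0.125, 0], "spin": 0}, {"hand": 30, "dp": [0.56, -0.125, 0], "spin": 0}, {"hand": 30, "dp": [0.56, -0.125, 0], "spin": 0}, {"hand": 30, "dp": [0.56, -0.125, 0.1], "spin": 0}, {"hand": 30, "dp": [0.56, -0.125, 0.2], "spin": 0}, {"hand": 30, "dp": [0.56, -0.125, 0.28], "spin": 0}, {"hand": 30, "dp": [0.56, -0.125, 0.32], "spin": 0}, {"hand": 30, "dp": [0.56, -0.125, 0.338], "spin": 0}, {"hand": 30, "dp": [0.56, -0.125, 0.338], "spin": 0}, {"hand": 30, "dp": [0.56, -0.125, 0.338], "spin": 0}]'

```text
time: 36.1
ee_pos: [0.4292, 0.2794, 0.0163]
eef_rot: [0.725, 0.689, 0.0, 0.0]
ft_force: [-0.2, -0.1, -0.9]
width: 0.0409
grip_force: 30.0
```

```bash
python3 - <<'E'
from h import *
p=slot(.043);go(p[0],p[1],.016,1.52)
look(dict(puck=(*slot(.087),'dark',.029)))
E
```

```text
to (np.float64(0.4287833028521439), np.float64(0.2787445361909501), 0.016, 1.52) dp [-0.0027 -0.0015  0.0014] spin -0.0002
puck [321. 184.] [430.3 323.7  28.6  28.2] 3.091
```

>>> carry_out --deltas '[{"hand": 30, "dp": [0, 0, 0.004], "spin": 0}, {"hand": 30, "dp": [0, 0, 0.004], "spin": 0}, {"hand": 60, "dp": [0, 0, 0.004], "spin": 0}, {"hand": 60, "dp": [0, 0, 0.004], "spin": 0}, {"hand": 60, "dp": [0, 0, 0.004], "spin": 0}, {"hand": 60, "dp": [0, 0, -0.15], "spin": 0}, {"hand": 60, "dp": [0, 0, -0.3], "spin": 0}, {"hand": 60, "dp": [0, 0, -0.35], "spin": 0}, {"hand": 60, "dp": [-0.2, 0, -0.35], "spin": 0}, {"hand": 60, "dp": [-0.4, 0.05, -0.35], "spin": 0}, {"hand": 60, "dp": [-0.6, 0.1, -0.35], "spin": 0}, {"hand": 60, "dp": [-0.8, 0.1, -0.35], "spin": 0}, {"hand": 60, "dp": [-1, 0.1, -0.35], "spin": 0}, {"hand": 60, "dp": [-1, 0.1, -0.35], "spin": 0}]'

```text
time: 37.55
ee_pos: [0.4403, 0.0211, 0.1024]
eef_rot: [0.728, 0.685, -0.001, 0.0]
ft_force: [-0.7, 0.5, 0.8]
width: 0.0599
grip_force: 0.0
```

>>> carry_out --deltas '[{"hand": 55, "dp": [-1, 0.1, 0], "spin": 0}, {"hand": 55, "dp": [-1, 0.1, 0], "spin": 0}, {"hand": 55, "dp": [-1, 0.1, 0], "spin": 0}, {"hand": 55, "dp": [-1, 0.1, 0], "spin": 0}, {"hand": 55, "dp": [-1, 0.1, 0], "spin": 0}, {"hand": 55, "dp": [-1, 0.1, 0], "spin": 0}]'

```text
time: 38.15
ee_pos: [0.4525, -0.2286, 0.1024]
eef_rot: [0.728, 0.686, -0.0, 0.0]
ft_force: [0.8, -0.1, 0.2]
width: 0.0551
grip_force: 0.0
```

```bash
python3 - <<'E'
from h import *
go(.4865,-.3645,.01,1.52)
C=cam('top');im=camera('top');m=masks(im)['any'];print(read_state()['width'])
look({},'pics/w10.png')
for n,(x,y,mk,z) in list(IT.items())[2:5]:
    K,R,o=C;c=R.T@(np.array([x,y,z])-o);q=(K@c/c[2])[:2]
    print(n,*rectw(C,blob(m,q),.018))
E
```

```text
to (0.4865, -0.3645, 0.01, 1.52) dp [-0.5344  0.1681  0.3698] spin -0.0026
0.055006439832395
p3 [ 315.9 -339.7  536.2  241. ] 0.057
p4 [ 315.9 -339.7  536.2  241. ] 0.057
tin [ 666.2 -225.6  105.8   95.6] 1.656
```

>>> carry_out --deltas '[{"hand": 55, "dp": [-0.534, 0.168, 0.1], "spin": -0.003}, {"hand": 55, "dp": [-0.534, 0.168, 0.1], "spin": -0.003}, {"hand": 55, "dp": [-0.534, 0.168, 0.1], "spin": -0.003}, {"hand": 55, "dp": [-0.534, 0.168, 0.1], "spin": -0.003}, {"hand": 55, "dp": [-0.534, 0.168, 0.1], "spin": -0.003}, {"hand": 55, "dp": [-0.534, 0.168, 0.2], "spin": -0.003}, {"hand": 55, "dp": [-0.534, 0.168, 0.3], "spin": -0.003}, {"hand": 55, "dp": [-0.534, 0.168, 0.37], "spin": -0.003}, {"hand": 55, "dp": [-0.534, 0.168, 0.37], "spin": -0.003}, {"hand": 25, "dp": [-0.534, 0.168, 0.37], "spin": -0.003}, {"hand": 25, "dp": [-0.534, 0.168, 0.37], "spin": -0.003}, {"hand": 25, "dp": [-0.534, 0.168, 0.37], "spin": -0.003}, {"hand": 25, "dp": [-0.534, 0.168, 0.37], "spin": -0.003}, {"hand": 25, "dp": [-0.534, 0.168, 0.37], "spin": -0.003}, {"hand": 25, "dp": [-0.534, 0.168, 0.37], "spin": -0.003}, {"hand": 25, "dp": [-0.534, 0.168, 0.2], "spin": -0.003}, {"hand": 25, "dp": [-0.534, 0.168, 0.05], "spin": -0.003}, {"hand": 25, "dp": [-0.534, 0.168, 0.03], "spin": -0.003}, {"hand": 25, "dp": [-0.534, 0.168, 0.03], "spin": -0.003}]'

```text
time: 40.15
ee_pos: [0.4889, -0.3578, 0.0966]
eef_rot: [0.721, 0.693, -0.0, 0.001]
ft_force: [0.7, 0.2, -2.3]
width: 0.0348
grip_force: 30.0
```

```bash
python3 - <<'E'
from h import *
p=slot(.001);go(p[0],p[1],.1,1.52)
E
```

```text
to (np.float64(0.42665077448493355), np.float64(0.2367987101439756), 0.1, 1.52) dp [ 2.3663 -0.3458 -0.0174] spin 0.0032
```

>>> carry_out --deltas '[{"hand": 25, "dp": [1, -0.146, 0], "spin": 0}, {"hand": 25, "dp": [1, -0.146, 0], "spin": 0}, {"hand": 25, "dp": [1, -0.146, 0], "spin": 0}, {"hand": 25, "dp": [1, -0.146, 0], "spin": 0}, {"hand": 25, "dp": [1, -0.146, 0], "spin": 0}, {"hand": 25, "dp": [1, -0.146, 0], "spin": 0}]'

```text
time: 40.75
ee_pos: [0.4605, -0.0998, 0.0947]
eef_rot: [0.718, 0.696, -0.0, -0.001]
ft_force: [-0.0, -1.3, -1.5]
width: 0.0349
grip_force: 30.0
```

>>> carry_out --deltas '[{"hand": 25, "dp": [1, -0.146, 0], "spin": 0}, {"hand": 25, "dp": [1, -0.146, 0], "spin": 0}, {"hand": 25, "dp": [1, -0.146, 0], "spin": 0}, {"hand": 25, "dp": [1, -0.146, 0], "spin": 0}, {"hand": 25, "dp": [1, -0.146, 0], "spin": 0}, {"hand": 25, "dp": [1, -0.146, 0], "spin": 0}, {"hand": 25, "dp": [1, -0.146, 0], "spin": 0}, {"hand": 25, "dp": [1, -0.146, 0], "spin": 0}]'

```text
time: 41.55
ee_pos: [0.4357, 0.1437, 0.0949]
eef_rot: [0.722, 0.692, -0.001, -0.0]
ft_force: [-0.1, -0.4, -1.9]
width: 0.0347
grip_force: 30.0
```

```bash
python3 - <<'E'
from h import *
s=read_state();print(s['ee_pos'],s['width'])
look(dict(held=(s['ee_pos'][0],s['ee_pos'][1],'dark',s['ee_pos'][2]+.014)),'pics/w11.png')
p=slot(.001);go(p[0],p[1],.1,1.52)
E
```

```text
[0.43565472 0.14369401 0.09488893] 0.034696539864866156
held [321. 264.] [434.9 141.9  24.7  13. ] 3.102
to (np.float64(0.42665077448493355), np.float64(0.2367987101439756), 0.1, 1.52) dp [ 0.3722 -0.0533 -0.0199] spin 0.0025
```

View pics/w11.png

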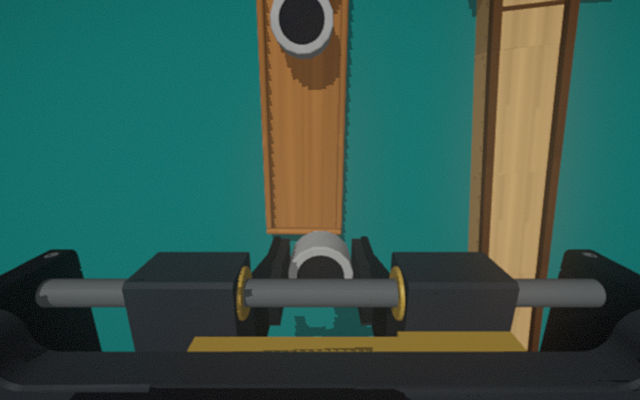

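The tray end and puck 2 (302,22) look right. The held puck sits about 6 mm toward −tool‑x, so I'll allow for that.

>>> carry_out --deltas '[{"hand": 25, "dp": [0.398, -0.053, 0], "spin": 0.0025}, {"hand": 25, "dp": [0.398, -0.053, 0], "spin": 0.0025}, {"hand": 25, "dp": [0.398, -0.053, 0], "spin": 0.0025}, {"hand": 25, "dp": [0.398, -0.053, 0], "spin": 0.0025}, {"hand": 25, "dp": [0.398, -0.053, 0.1], "spin": 0.0025}, {"hand": 25, "dp": [0.398, -0.053, 0.16], "spin": 0.0025}, {"hand": 25, "dp": [0.398, -0.053, 0.16], "spin": 0.0025}, {"hand": 25, "dp": [0.398, -0.053, 0.16], "spin": 0.0025}]'

```text
time: 42.4
ee_pos: [0.427, 0.2441, 0.0559]
eef_rot: [0.725, 0.689, -0.0, -0.0]
ft_force: [0.3, 0.5, -1.9]
width: 0.0349
grip_force: 30.0
```

```bash
python3 - <<'E'
from h import *
look(dict(B=(*slot(.0435),'dark',.029),A=(*slot(.088),'dark',.029)),'pics/w12.png')
p=slot(.0075);go(p[0],p[1],.0175,1.52)
E
```

```text
B [321. 182.] [428.3 278.8  28.1  28.1] 3.092
A [321. 107.] [430.2 323.7  28.3  28. ] 1.521
to (np.float64(0.42698080863700183), np.float64(0.24329032607981688), 0.0175, 1.52) dp [-0.0051 -0.0009  0.1553] spin 0.0003
```

>>> carry_out --deltas '[{"hand": 25, "dp": [-0.008, -0.001, 0.08], "spin": 0}, {"hand": 25, "dp": [-0.008, -0.001, 0.13], "spin": 0}, {"hand": 25, "dp": [-0.008, -0.001, 0.156], "spin": 0}, {"hand": 25, "dp": [-0.008, -0.001, 0.16], "spin": 0}, {"hand": 25, "dp": [-0.008, -0.001, 0.16], "spin": 0}]'

```text
time: 42.95
ee_pos: [0.4265, 0.2433, 0.0162]
eef_rot: [0.724, 0.69, 0.0, 0.0]
ft_force: [0.8, 0.9, -1.4]
width: 0.0353
grip_force: 30.0
```

>>> carry_out --deltas '[{"hand": 55, "dp": [0, 0, 0], "spin": 0}, {"hand": 55, "dp": [0, 0, 0], "spin": 0}, {"hand": 55, "dp": [0, 0, 0], "spin": 0}, {"hand": 55, "dp": [0, 0, -0.15], "spin": 0}, {"hand": 55, "dp": [0, 0, -0.3], "spin": 0}, {"hand": 55, "dp": [0, 0, -0.35], "spin": 0}, {"hand": 55, "dp": [-0.2, 0, -0.35], "spin": 0}, {"hand": 55, "dp": [-0.4, 0, -0.35], "spin": 0}, {"hand": 55, "dp": [-0.6, 0, -0.35], "spin": 0}, {"hand": 55, "dp": [-0.8, 0, -0.35], "spin": 0}, {"hand": 55, "dp": [-1, 0, -0.35], "spin": 0}, {"hand": 55, "dp": [-1, 0, -0.35], "spin": 0}, {"hand": 55, "dp": [-1, 0, -0.35], "spin": 0}]'

```text
time: 44.25
ee_pos: [0.4138, -0.0108, 0.103]
eef_rot: [0.726, 0.687, -0.001, 0.001]
ft_force: [1.0, -0.7, 0.5]
width: 0.0549
grip_force: 0.0
```

>>> carry_out --deltas '[{"hand": 55, "dp": [-1, 0, 0], "spin": 0}, {"hand": 55, "dp": [-1, 0, 0], "spin": 0}, {"hand": 55, "dp": [-1, 0, 0], "spin": 0}, {"hand": 55, "dp": [-1, 0, 0], "spin": 0}, {"hand": 55, "dp": [-1, 0, 0], "spin": 0}, {"hand": 55, "dp": [-1, 0, 0], "spin": 0}, {"hand": 55, "dp": [-1, 0, 0], "spin": 0}, {"hand": 55, "dp": [-1, 0, 0], "spin": 0}, {"hand": 55, "dp": [-1, 0, 0], "spin": 0}]'

```text
time: 45.15
ee_pos: [0.4027, -0.2547, 0.1034]
eef_rot: [0.723, 0.691, -0.0, 0.0]
ft_force: [0.0, 0.6, -0.1]
width: 0.0551
grip_force: 0.0
```

```bash
python3 - <<'E'
from h import *
go(.4178,-.3415,.06,1.52);go(.4178,-.3415,.01,1.52)
E
```

```text
to (0.4178, -0.3415, 0.06, 1.52) dp [-0.3438  0.0763  0.1737] spin 0.0017
to (0.4178, -0.3415, 0.01, 1.52) dp [-0.3438  0.0763  0.3737] spin 0.0017
```

>>> carry_out --deltas '[{"hand": 55, "dp": [-0.344, 0.076, 0.15], "spin": 0.001}, {"hand": 55, "dp": [-0.344, 0.076, 0.15], "spin": 0.001}, {"hand": 55, "dp": [-0.344, 0.076, 0.15], "spin": 0.001}, {"hand": 55, "dp": [-0.344, 0.076, 0.15], "spin": 0.001}, {"hand": 55, "dp": [-0.344, 0.076, 0.25], "spin": 0.001}, {"hand": 55, "dp": [-0.344, 0.076, 0.33], "spin": 0.001}, {"hand": 55, "dp": [-0.344, 0.076, 0.374], "spin": 0.001}, {"hand": 55, "dp": [-0.344, 0.076, 0.374], "spin": 0.001}, {"hand": 55, "dp": [-0.344, 0.076, 0.374], "spin": 0.001}]'

```text
time: 46.05
ee_pos: [0.4177, -0.3427, 0.0108]
eef_rot: [0.725, 0.689, 0.0, 0.001]
ft_force: [1.1, -0.0, 0.5]
width: 0.055
grip_force: 0.0
```

>>> carry_out --deltas '[{"hand": 25, "dp": [0, 0, 0], "spin": 0}, {"hand": 25, "dp": [0, 0, 0], "spin": 0}, {"hand": 25, "dp": [0, 0, 0], "spin": 0}, {"hand": 25, "dp": [0, 0, 0], "spin": 0}, {"hand": 25, "dp": [0, 0, 0], "spin": 0}, {"hand": 25, "dp": [0, 0, -0.15], "spin": 0}, {"hand": 25, "dp": [0, 0, -0.3], "spin": 0}, {"hand": 25, "dp": [0, 0, -0.34], "spin": 0}, {"hand": 25, "dp": [0, 0, -0.34], "spin": 0}]'

```text
time: 46.95
ee_pos: [0.4174, -0.3437, 0.0958]
eef_rot: [0.725, 0.689, -0.0, 0.001]
ft_force: [-0.1, -0.2, -3.2]
width: 0.0353
grip_force: 30.0
```

```bash
python3 - <<'E'
from h import *
p=slot(-.039);go(p[0],p[1],.1,1.52)
E
```

```text
to (np.float64(0.4246197950875904), np.float64(0.19685030438495227), 0.1, 1.52) dp [ 2.1609 -0.0831 -0.0211] spin -0.0003
```

>>> carry_out --deltas '[{"hand": 25, "dp": [1, -0.04, 0], "spin": 0}, {"hand": 25, "dp": [1, -0.04, 0], "spin": 0}, {"hand": 25, "dp": [1, -0.04, 0], "spin": 0}, {"hand": 25, "dp": [1, -0.04, 0], "spin": 0}, {"hand": 25, "dp": [1, -0.04, 0], "spin": 0}, {"hand": 25, "dp": [1, -0.04, 0], "spin": 0}]'

```text
time: 47.55
ee_pos: [0.4187, -0.087, 0.0936]
eef_rot: [0.722, 0.692, -0.0, -0.001]
ft_force: [0.5, -1.8, -1.7]
width: 0.0354
grip_force: 30.0
```

>>> carry_out --deltas '[{"hand": 25, "dp": [1, -0.04, 0], "spin": 0}, {"hand": 25, "dp": [1, -0.04, 0], "spin": 0}, {"hand": 25, "dp": [1, -0.04, 0], "spin": 0}, {"hand": 25, "dp": [1, -0.04, 0], "spin": 0}, {"hand": 25, "dp": [1, -0.04, 0], "spin": 0}, {"hand": 25, "dp": [1, -0.04, 0], "spin": 0}, {"hand": 25, "dp": [1, -0.04, 0], "spin": 0}, {"hand": 25, "dp": [1, -0.04, 0], "spin": 0}, {"hand": 25, "dp": [1, -0.04, 0], "spin": 0}]'

```text
time: 48.45
ee_pos: [0.4228, 0.1551, 0.0942]
eef_rot: [0.726, 0.687, -0.001, 0.0]
ft_force: [0.6, -0.8, -2.1]
width: 0.0351
grip_force: 30.0
```

```bash
python3 - <<'E'
from h import *
print(read_state()['width'])
look(dict(C=(*slot(.0005),'dark',.029),B=(*slot(.0435),'dark',.029)),'pics/w13.png')
p=slot(-.039);go(p[0],p[1],.05,1.52)
E
```

```text
0.03506058226185891
C [320. 105.] [425.3 234.7  24.1  23.2] 1.516
B [320.  36.] [428.1 279.1  28.4  27.7] 1.516
to (np.float64(0.4246197950875904), np.float64(0.19685030438495227), 0.05, 1.52) dp [ 0.167  -0.0025  0.1773] spin -0.0013
```

>>> carry_out --deltas '[{"hand": 25, "dp": [0.165, -0.002, 0], "spin": -0.001}, {"hand": 25, "dp": [0.165, -0.002, 0.08], "spin": -0.001}, {"hand": 25, "dp": [0.165, -0.002, 0.16], "spin": -0.001}, {"hand": 25, "dp": [0.165, -0.002, 0.17], "spin": -0.001}, {"hand": 25, "dp": [0.165, -0.002, 0.17], "spin": -0.001}, {"hand": 25, "dp": [0.165, -0.002, 0.17], "spin": -0.001}]'

```text
time: 49.1
ee_pos: [0.425, 0.1981, 0.0531]
eef_rot: [0.724, 0.689, 0.0, 0.0]
ft_force: [-0.5, -0.7, -1.9]
width: 0.0355
grip_force: 30.0
```

```bash
python3 - <<'E'
from h import *
look(dict(C=(*slot(-.0005),'dark',.029)))
p=slot(-.0395);go(p[0],p[1],.0165,1.52)
E
```

```text
C [321. 179.] [425.5 234.8  23.8  23.4] 1.522
to (np.float64(0.4245944078451236), np.float64(0.19635094931296448), 0.0165, 1.52) dp [-0.0074 -0.002   0.1468] spin 0.0004
```

>>> carry_out --deltas '[{"hand": 25, "dp": [-0.01, -0.002, 0.08], "spin": 0}, {"hand": 25, "dp": [-0.01, -0.002, 0.13], "spin": 0}, {"hand": 25, "dp": [-0.01, -0.002, 0.15], "spin": 0}, {"hand": 25, "dp": [-0.01, -0.002, 0.15], "spin": 0}, {"hand": 25, "dp": [-0.01, -0.002, 0.15], "spin": 0}, {"hand": 55, "dp": [-0.01, -0.002, 0.15], "spin": 0}, {"hand": 55, "dp": [-0.01, -0.002, 0.15], "spin": 0}, {"hand": 55, "dp": [-0.01, -0.002, 0.15], "spin": 0}, {"hand": 55, "dp": [-0.01, -0.002, 0], "spin": 0}, {"hand": 55, "dp": [-0.01, -0.002, -0.15], "spin": 0}, {"hand": 66, "dp": [-0.01, -0.002, -0.2], "spin": 0}, {"hand": 66, "dp": [-0.2, 0.1, -0.2], "spin": 0}, {"hand": 66, "dp": [-0.4, 0.2, -0.2], "spin": 0}, {"hand": 66, "dp": [-0.6, 0.25, -0.2], "spin": 0}, {"hand": 66, "dp": [-0.8, 0.3, -0.2], "spin": 0}, {"hand": 66, "dp": [-1, 0.3, -0.2], "spin": 0}, {"hand": 66, "dp": [-1, 0.3, -0.2], "spin": 0}, {"hand": 66, "dp": [-1, 0.3, -0.2], "spin": 0}]'

```text
time: 50.95
ee_pos: [0.4869, -0.0574, 0.1018]
eef_rot: [0.726, 0.688, -0.0, -0.0]
ft_force: [0.2, 0.3, 0.7]
width: 0.0658
grip_force: 0.0
```

```bash
python3 - <<'E'
from h import *
C=cam('top');im=camera('top');cv2.imwrite('pics/t4.png',im[:,:,::-1]);m=masks(im)
for mk in('white','any'):
    K,R,o=C;c=R.T@(np.array([.5725,-.296,.034])-o);q=(K@c/c[2])[:2];print(mk,*rectw(C,blob(m[mk],q),.034))
for s in(.088,.043,-.0005,-.0395):
    w=slot(s);c=R.T@(np.array([*w,.029])-o);q=(K@c/c[2])[:2];print(s,*rectw(C,blob(im.max(2)<70,q),.029))
go(.5725,-.296,.1,1.52)
E
```

```text
white [ 545.2 -249.7   43.7   42.3] 2.331
any [ 545.2 -245.8   51.    49.9] 3.098
0.088 [430.  325.2  26.7  23.5] 1.558
0.043 [428.1 280.4  26.2  25.4] 1.104
-0.0005 [424.9 235.6  21.   20.9] 1.583
-0.0395 [423.1 198.8  21.2  18.2] 1.558
to (0.5725, -0.296, 0.1, 1.52) dp [-0.9454  0.3896  0.008 ] spin 0.0003
```

The tin was knocked aside to about (0.545, −0.25), so I'll measure it again from above.

```bash
python3 - <<'E'
from h import *
go(.545,-.255,.15,1.52)
E
```

```text
to (0.545, -0.255, 0.15, 1.52) dp [-0.7871  0.2715 -0.1919] spin 0.0003
```

>>> carry_out --deltas '[{"hand": 66, "dp": [-0.787, 0.271, -0.19], "spin": 0}, {"hand": 66, "dp": [-0.787, 0.271, -0.19], "spin": 0}, {"hand": 66, "dp": [-0.787, 0.271, -0.19], "spin": 0}, {"hand": 66, "dp": [-0.787, 0.271, -0.19], "spin": 0}, {"hand": 66, "dp": [-0.787, 0.271, -0.19], "spin": 0}, {"hand": 66, "dp": [-0.787, 0.271, -0.19], "spin": 0}, {"hand": 66, "dp": [-0.787, 0.271, -0.19], "spin": 0}, {"hand": 66, "dp": [-0.787, 0.271, -0.19], "spin": 0}]'

```text
time: 51.8
ee_pos: [0.5456, -0.2517, 0.1497]
eef_rot: [0.723, 0.691, 0.0, -0.0]
ft_force: [0.4, 0.3, 0.5]
width: 0.0661
grip_force: 0.0
```

```bash
python3 - <<'E'
from h import *
look(dict(tin=(.545,-.25,'white',.034)),'pics/w14.png')
go(.545,-.249,.01,1.52)
E
```

```text
tin [320. 195.] [ 545.4 -250.    48.8   46.9] 2.311
to (0.545, -0.249, 0.01, 1.52) dp [ 0.0128 -0.0023  0.5592] spin 0.0019
```

View pics/w14.png

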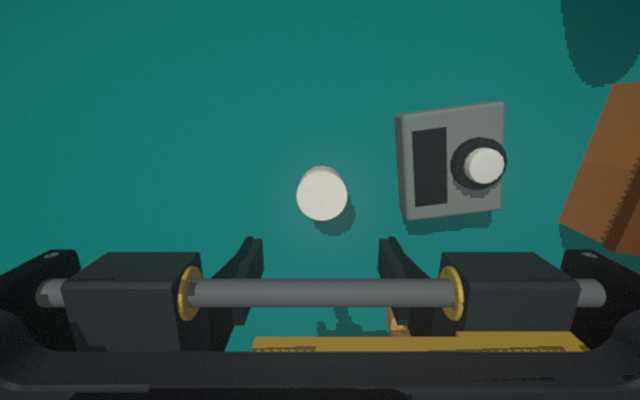

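The tin is upright at (322,193), which casts to (0.545, −0.250), and the button shows at (484,165).

>>> carry_out --deltas '[{"hand": 66, "dp": [0.007, -0.001, 0.2], "spin": 0.002}, {"hand": 66, "dp": [0.007, -0.001, 0.35], "spin": 0.002}, {"hand": 66, "dp": [0.007, -0.001, 0.45], "spin": 0.002}, {"hand": 66, "dp": [0.007, -0.001, 0.53], "spin": 0.002}, {"hand": 66, "dp": [0.007, -0.001, 0.552], "spin": 0.002}, {"hand": 66, "dp": [0.007, -0.001, 0.552], "spin": 0.002}, {"hand": 66, "dp": [0.007, -0.001, 0.552], "spin": 0.002}]'

```text
time: 52.55
ee_pos: [0.5461, -0.2529, 0.0132]
eef_rot: [0.726, 0.688, 0.0, 0.001]
ft_force: [-0.0, 1.1, 0.3]
width: 0.0663
grip_force: 0.0
```

>>> carry_out --deltas '[{"hand": 35, "dp": [0, 0, 0], "spin": 0}, {"hand": 35, "dp": [0, 0, 0], "spin": 0}, {"hand": 35, "dp": [0, 0, 0], "spin": 0}, {"hand": 35, "dp": [0, 0, 0], "spin": 0}, {"hand": 35, "dp": [0, 0, 0], "spin": 0}, {"hand": 35, "dp": [0, 0, -0.15], "spin": 0}, {"hand": 35, "dp": [0, 0, -0.3], "spin": 0}, {"hand": 35, "dp": [0, 0, -0.34], "spin": 0}, {"hand": 35, "dp": [0, 0, -0.34], "spin": 0}]' --force 30

```text
time: 53.45
ee_pos: [0.5459, -0.2532, 0.0981]
eef_rot: [0.726, 0.687, 0.0, 0.001]
ft_force: [0.4, 1.0, -2.0]
width: 0.0454
grip_force: 30.0
```

```bash
python3 - <<'E'
from h import *
p=slot(-.0845);go(p[0],p[1],.1,1.52)
E
```

```text
to (np.float64(0.42230955602311254), np.float64(0.15140899283406323), 0.1, 1.52) dp [ 1.589  -0.5824 -0.0109] spin -0.0013
```

>>> carry_out --deltas '[{"hand": 35, "dp": [0.8, -0.3, 0], "spin": 0}, {"hand": 35, "dp": [0.8, -0.3, 0], "spin": 0}, {"hand": 35, "dp": [0.8, -0.3, 0], "spin": 0}, {"hand": 35, "dp": [0.8, -0.3, 0], "spin": 0}, {"hand": 35, "dp": [0.8, -0.3, 0], "spin": 0}, {"hand": 35, "dp": [0.8, -0.3, 0], "spin": 0}, {"hand": 35, "dp": [0.8, -0.3, 0], "spin": 0}]'

```text
time: 54.15
ee_pos: [0.481, -0.0503, 0.096]
eef_rot: [0.726, 0.687, -0.0, -0.0]
ft_force: [0.2, -0.9, -2.1]
width: 0.0455
grip_force: 30.0
```

>>> carry_out --deltas '[{"hand": 35, "dp": [0.75, -0.28, 0], "spin": 0}, {"hand": 35, "dp": [0.75, -0.28, 0], "spin": 0}, {"hand": 35, "dp": [0.75, -0.28, 0], "spin": 0}, {"hand": 35, "dp": [0.75, -0.28, 0], "spin": 0}, {"hand": 35, "dp": [0.75, -0.28, 0], "spin": 0}, {"hand": 35, "dp": [0.75, -0.28, 0], "spin": 0}, {"hand": 35, "dp": [0.75, -0.28, 0.1], "spin": 0}, {"hand": 35, "dp": [0.75, -0.28, 0.1], "spin": 0}, {"hand": 35, "dp": [0.75, -0.28, 0.1], "spin": 0}]'

```text
time: 55.05
ee_pos: [0.4218, 0.1408, 0.0717]
eef_rot: [0.727, 0.687, -0.0, -0.001]
ft_force: [-0.3, 0.1, -0.9]
width: 0.0454
grip_force: 30.0
```

```bash
python3 - <<'E'
from h import *
s=read_state();print(s['width'])
look(dict(D=(*slot(-.0395),'dark',.029),C=(*slot(-.0005),'dark',.029),B=(*slot(.0435),'dark',.029),held=(s['ee_pos'][0],s['ee_pos'][1]+.003,'white',s['ee_pos'][2]+.021)),'pics/w15.png')
p=slot(-.0845);go(p[0],p[1],.05,1.52)
E
```

```text
0.04544321578214641
D [321. 146.] [423.4 196.3  23.9  23.6] 1.515
C [320.  82.] [425.4 234.7  24.1  23.7] 3.085
B [320.  -0.] [427.5 271.8  28.3  14.9] 3.084
held [321. 265.] [422.2 156.1  45.6  39.2] 3.087
to (np.float64(0.42230955602311254), np.float64(0.15140899283406323), 0.05, 1.52) dp [ 0.041  -0.0016  0.0888] spin -0.0018
```

View pics/w15.png

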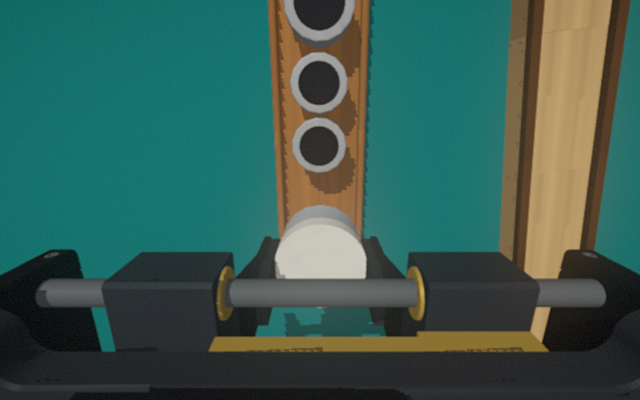

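The four pucks stand in the tray at (320,10), (320,82) and (319,146), with the far one out of view. The tin is held at (320,262), in line with the tray.

>>> carry_out --deltas '[{"hand": 35, "dp": [0.03, -0.001, 0], "spin": -0.002}, {"hand": 35, "dp": [0.03, -0.001, 0.07], "spin": -0.002}, {"hand": 35, "dp": [0.03, -0.001, 0.11], "spin": -0.002}, {"hand": 35, "dp": [0.03, -0.001, 0.11], "spin": -0.002}, {"hand": 35, "dp": [0.03, -0.001, 0.11], "spin": -0.002}]'

```text
time: 55.6
ee_pos: [0.4217, 0.1497, 0.0446]
eef_rot: [0.724, 0.69, 0.0, -0.0]
ft_force: [0.1, -0.3, -1.4]
width: 0.0455
grip_force: 30.0
```

```bash
python3 - <<'E'
from h import *
s=read_state();C=cam('wrist',s);im=camera('wrist')
m=blob((im.min(2)>150),np.array([321,262]));
for r in range(200,278,6):
    w=np.where(m[r])[0]; print(r,(w.min(),w.max()) if len(w) else None,end=' ')
print(ray(C,[(320,r) for r in(250,256,262,268)],s['ee_pos'][2]+.0205).round(4).tolist())
p=slot(-.0845);go(p[0],.1482,.0185,1.52)
E
```

```text
200 None 206 None 212 None 218 (np.int64(304), np.int64(329)) 224 (np.int64(294), np.int64(339)) 230 (np.int64(288), np.int64(345)) 236 (np.int64(284), np.int64(353)) 242 (np.int64(281), np.int64(358)) 248 (np.int64(278), np.int64(362)) 254 (np.int64(276), np.int64(364)) 260 (np.int64(276), np.int64(365)) 266 (np.int64(277), np.int64(365)) 272 (np.int64(279), np.int64(364)) [[0.4216, 0.161], [0.4214, 0.1577], [0.4213, 0.1544], [0.4211, 0.151]]
to (np.float64(0.42230955602311254), 0.1482, 0.0185, 1.52) dp [-0.006   0.0016  0.1053] spin 0.0009
```

>>> carry_out --deltas '[{"hand": 35, "dp": [-0.009, 0.002, 0], "spin": 0.001}, {"hand": 35, "dp": [-0.009, 0.002, 0.05], "spin": 0.001}, {"hand": 35, "dp": [-0.009, 0.002, 0.08], "spin": 0.001}, {"hand": 35, "dp": [-0.009, 0.002, 0.1], "spin": 0.001}, {"hand": 35, "dp": [-0.009, 0.002, 0.108], "spin": 0.001}, {"hand": 35, "dp": [-0.009, 0.002, 0.108], "spin": 0.001}, {"hand": 35, "dp": [-0.009, 0.002, 0.108], "spin": 0.001}]'

```text
time: 56.35
ee_pos: [0.422, 0.1474, 0.0172]
eef_rot: [0.725, 0.689, -0.0, -0.0]
ft_force: [-0.0, -0.6, -1.4]
width: 0.0456
grip_force: 30.0
```

>>> carry_out --deltas '[{"hand": 35, "dp": [0, 0, 0.004], "spin": 0}, {"hand": 64, "dp": [0, 0, 0.004], "spin": 0}, {"hand": 64, "dp": [0, 0, 0.004], "spin": 0}, {"hand": 64, "dp": [0, 0, 0.004], "spin": 0}, {"hand": 64, "dp": [0, 0, -0.15], "spin": 0}, {"hand": 64, "dp": [0, 0, -0.3], "spin": 0}, {"hand": 64, "dp": [0, 0, -0.5], "spin": 0}, {"hand": 64, "dp": [0, 0, -0.7], "spin": 0}, {"hand": 64, "dp": [0, 0, -0.8], "spin": 0}, {"hand": 64, "dp": [0, 0, -0.8], "spin": 0}, {"hand": 64, "dp": [0, 0, -0.8], "spin": 0}]'

```text
time: 57.45
ee_pos: [0.4223, 0.1464, 0.217]
eef_rot: [0.726, 0.688, -0.0, 0.001]
ft_force: [0.3, -0.2, 0.4]
width: 0.0641
grip_force: 0.0
```

```bash
python3 - <<'E'
from h import *
look(dict(tray=(.4266,.2358,'wood',.012),tin=(*slot(-.0845),'white',.039),D=(*slot(-.0395),'dark',.029),C=(*slot(-.0005),'dark',.029),B=(*slot(.0435),'dark',.029),A=(*slot(.088),'dark',.029),lane=(.590,.15,'light',.018)),'pics/w16.png')
C=cam('top');im=camera('top');m=masks(im)
K,R,o=C
print('lane top',*rectw(C,blob(m['light'],np.array([260,196])),.018))
go(.69,-.229,.12,1.52)
E
```

```text
tray [320.  98.] [424.8 226.3 211.1  63.9] 1.52
tin [321. 177.] [421.1 150.7  46.7  46. ] 1.518
D [320. 135.] [423.  196.8  22.1  21.7] 3.089
C [320.  98.] [425.1 234.9  23.3  21.5] 1.518
B [320.  53.] [427.5 278.7  27.2  26.8] 1.518
A [320.   3.] [429.6 318.4  27.6  16.5] 3.089
lane [463. 167.] [591.3 160.4 243.2  41.8] 1.636
lane top [591.  148.2 317.1  44.9] 1.634
to (0.69, -0.229, 0.12, 1.52) dp [-1.4454  1.151   0.383 ] spin -0.0003
```

View pics/w16.png

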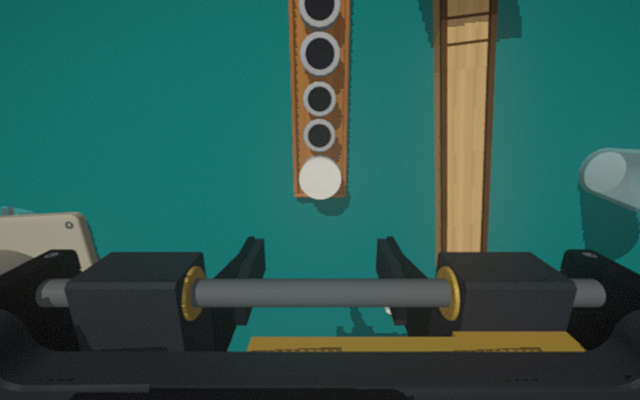

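Everything stands in the tray: the pucks at (320,8), (320,53), (319,98) and (318,135), and the tin at (320,177) just inside the tray's end wall. Next is the button.

```bash
python3 - <<'E'
from h import *
st=dict(ee_pos=[.5456,-.2517,.1497],eef_rot=Rn.from_quat([.723,.691,0,0]).as_quat())
C1=cam('wrist',st);C2=cam('top')
a=cv2.imread('pics/w14.png');b=cv2.imread('pics/t4.png')
def cen(im,p):
    m=blob(im.min(2)>150,np.array(p));ys,xs=np.where(m);return np.array([xs.mean(),ys.mean()]),m.sum()
p1,n1=cen(a,(484,165));p2,n2=cen(b,(415,153));print(p1,n1,p2,n2)
for z in(.036,.04,.044,.048,.052,.056): print(z,ray(C1,p1,z)[0].round(4),ray(C2,p2,z)[0].round(4))
go(.69,-.229,.12,1.52)
E
```

```text
[485.54117647 164.77540107] 935 [414.84536082 152.92783505] 97
0.036 [ 0.6939 -0.2276] [ 0.6872 -0.2263]
0.04 [ 0.6918 -0.2268] [ 0.6862 -0.2255]
0.044 [ 0.6897 -0.226 ] [ 0.6852 -0.2248]
0.048 [ 0.6876 -0.2252] [ 0.6842 -0.224 ]
0.052 [ 0.6855 -0.2245] [ 0.6832 -0.2233]
0.056 [ 0.6834 -0.2237] [ 0.6822 -0.2225]
to (0.69, -0.229, 0.12, 1.52) dp [-1.4454  1.151   0.383 ] spin -0.0003
```

>>> carry_out --deltas '[{"hand": 0, "dp": [-0.8, 0.6, 0], "spin": 0}, {"hand": 0, "dp": [-0.8, 0.6, 0], "spin": 0}, {"hand": 0, "dp": [-0.8, 0.6, 0], "spin": 0}, {"hand": 0, "dp": [-0.8, 0.6, 0], "spin": 0}, {"hand": 0, "dp": [-0.8, 0.6, 0], "spin": 0}, {"hand": 0, "dp": [-0.8, 0.6, 0], "spin": 0}, {"hand": 0, "dp": [-0.8, 0.6, 0], "spin": 0}, {"hand": 0, "dp": [-0.8, 0.6, 0], "spin": 0}, {"hand": 0, "dp": [-0.8, 0.6, 0], "spin": 0}]'

```text
time: 58.45
ee_pos: [0.5611, -0.0587, 0.2169]
eef_rot: [0.724, 0.69, -0.0, -0.0]
ft_force: [0.1, 0.7, 0.6]
width: 0.0034
grip_force: 0.0
```

```bash
python3 - <<'E'
from h import *
go(.685,-.23,.15,1.52)
E
```

```text
to (0.685, -0.23, 0.15, 1.52) dp [-0.66    0.5286  0.2673] spin 0.0006
```

>>> carry_out --deltas '[{"hand": 0, "dp": [-0.641, 0.532, 0.5], "spin": 0}, {"hand": 0, "dp": [-0.641, 0.532, 0.5], "spin": 0}, {"hand": 0, "dp": [-0.641, 0.532, 0.5], "spin": 0}, {"hand": 0, "dp": [-0.641, 0.532, 0.5], "spin": 0}, {"hand": 0, "dp": [-0.641, 0.532, 0.5], "spin": 0}, {"hand": 0, "dp": [-0.641, 0.532, 0.5], "spin": 0}, {"hand": 0, "dp": [-0.641, 0.532, 0.5], "spin": 0}, {"hand": 0, "dp": [-0.641, 0.532, 0.5], "spin": 0}, {"hand": 0, "dp": [-0.641, 0.532, 0.5], "spin": 0}]'

```text
time: 59.35
ee_pos: [0.6865, -0.2258, 0.0939]
eef_rot: [0.724, 0.689, 0.0, 0.001]
ft_force: [0.1, 0.2, 0.7]
width: 0.0009
grip_force: 0.0
```

```bash
python3 - <<'E'
from h import *
look(dict(btn=(.686,-.225,'white',.05)),'pics/w17.png');go(.686,-.225,.05,1.52)
topcheck({})
im=camera('top');m=masks(im);C=cam('top');K,R,o=C
for s,mk,z in((-.085,'white',.039),):
    c=R.T@(np.array([*slot(s),z])-o);print('tin',*rectw(C,blob(m[mk],(K@c/c[2])[:2]),z))
for s in(.088,.043,-.0005,-.0395):
    c=R.T@(np.array([*slot(s),.029])-o);print(s,*rectw(C,blob(im.max(2)<70,(K@c/c[2])[:2]),.029))
print('lane',*rectw(C,blob(m['light'],np.array([260,196])),.018))
E
```

```text
btn [320. 224.] [ 684.5 -222.6   28.5   26.3] 3.092
to (0.686, -0.225, 0.05, 1.52) dp [ 0.0046 -0.0023  0.1752] spin 0.0003
tin [420.8 150.5  41.9  41.3] 1.558
0.088 [430.  325.2  26.7  23.5] 1.558
0.043 [428.1 280.4  26.4  25.6] 0.79
-0.0005 [424.9 235.6  21.   20.9] 1.583
-0.0395 [423.1 198.7  21.2  18.2] 1.558
lane [591.  148.2 317.1  44.9] 1.635
```

View pics/w17.png

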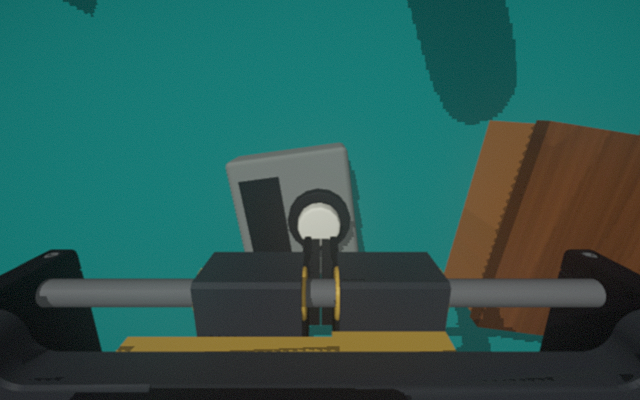

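The closed fingers (320,240) are over the button (320,222), but the box on the right is close to the gripper body. I'll turn the wrist a quarter turn before pressing.

>>> carry_out --deltas '[{"hand": 0, "dp": [0.005, -0.003, 0], "spin": 0.484}, {"hand": 0, "dp": [0.005, -0.003, 0], "spin": 0.484}, {"hand": 0, "dp": [0.005, -0.003, 0], "spin": 0.484}, {"hand": 0, "dp": [0.005, -0.003, 0], "spin": 0.484}, {"hand": 0, "dp": [0.005, -0.003, 0], "spin": 0.484}, {"hand": 0, "dp": [0.005, -0.003, 0], "spin": 0.484}, {"hand": 0, "dp": [0.005, -0.003, 0], "spin": 0.484}, {"hand": 0, "dp": [0.005, -0.003, 0], "spin": 0.484}, {"hand": 0, "dp": [0.005, -0.003, 0], "spin": 0.484}, {"hand": 0, "dp": [0.005, -0.003, 0], "spin": 0.484}, {"hand": 0, "dp": [0.005, -0.003, 0], "spin": 0.484}, {"hand": 0, "dp": [0.005, -0.003, 0], "spin": 0.484}, {"hand": 0, "dp": [0.005, -0.003, 0.08], "spin": 0.484}, {"hand": 0, "dp": [0.005, -0.003, 0.12], "spin": 0.484}, {"hand": 0, "dp": [0.005, -0.003, 0.15], "spin": 0.484}, {"hand": 0, "dp": [0.005, -0.003, 0.15], "spin": 0.484}]'

```text
time: 61.1
ee_pos: [0.685, -0.2258, 0.054]
eef_rot: [1.0, 0.0, -0.001, -0.0]
ft_force: [-2.3, 0.1, 2.8]
width: 0.0005
grip_force: 1.4
```

>>> carry_out --deltas '[{"hand": 0, "dp": [0, 0, 0.008], "spin": 0}, {"hand": 0, "dp": [0, 0, 0.016], "spin": 0}, {"hand": 0, "dp": [0, 0, 0.024], "spin": 0}, {"hand": 0, "dp": [0, 0, 0.024], "spin": 0}]'

```text
time: 61.5
ee_pos: [0.6859, -0.2259, 0.0505]
eef_rot: [1.0, -0.001, 0.001, 0.0]
ft_force: [-5.0, 0.6, 11.2]
width: 0.0003
grip_force: 5.8
```

>>> carry_out --deltas '[{"hand": 0, "dp": [0, 0, 0.008], "spin": 0}, {"hand": 0, "dp": [0, 0, 0.012], "spin": 0}, {"hand": 0, "dp": [0, 0, 0.012], "spin": 0}]'

```text
time: 61.8
ee_pos: [0.6861, -0.226, 0.0501]
eef_rot: [1.0, -0.001, 0.001, 0.001]
ft_force: [-13.5, 2.1, 29.5]
width: 0.0005
grip_force: 14.8
```

>>> carry_out --deltas '[{"hand": 0, "dp": [0, 0, -0.02], "spin": 0}, {"hand": 0, "dp": [0, 0, -0.1], "spin": 0}, {"hand": 0, "dp": [0, 0, -0.3], "spin": 0}, {"hand": 0, "dp": [0, 0, -0.5], "spin": 0}, {"hand": 0, "dp": [0, 0, -0.7], "spin": 0}, {"hand": 0, "dp": [-0.2, 0.1, -0.7], "spin": 0}, {"hand": 0, "dp": [-0.4, 0.2, -0.7], "spin": 0}, {"hand": 0, "dp": [-0.5, 0.3, -0.7], "spin": 0}, {"hand": 0, "dp": [-0.5, 0.3, -0.7], "spin": 0}, {"hand": 0, "dp": [-0.5, 0.3, -0.7], "spin": 0}, {"hand": 0, "dp": [-0.5, 0.3, -0.7], "spin": 0}, {"hand": 0, "dp": [-0.5, 0.3, -0.7], "spin": 0}]'

```text
time: 63.0
ee_pos: [0.5615, -0.2992, 0.2208]
eef_rot: [1.0, 0.001, 0.0, -0.0]
ft_force: [0.1, 1.3, -0.2]
width: 0.0005
grip_force: 0.0
```

```bash
python3 - <<'E'
from h import *
im=camera('top');m=masks(im);C=cam('top');K,R,o=C
def pr(x,y,z): c=R.T@(np.array([x,y,z])-o);return (K@c/c[2])[:2]
print('tin',*rectw(C,blob(m['white'],pr(*slot(-.085),.039)),.039))
for s in(.088,.043,-.0005,-.0395): print(s,*rectw(C,blob(im.max(2)<70,pr(*slot(s),.029)),.029))
print('lane',*rectw(C,blob(m['light'],np.array([260,196])),.018))
b=blob(im.min(2)>150,np.array([415,153]));ys,xs=np.where(b);print('btn',xs.mean(),ys.mean(),b.sum())
print(read_state()['ft_force'])
E
```

```text
tin [420.8 151.7  44.3  41.3] 1.558
0.088 [430.  325.2  26.7  23.5] 1.558
0.043 [428.1 280.4  26.4  25.6] 0.79
-0.0005 [424.9 235.6  21.   20.9] 1.583
-0.0395 [423.1 198.8  21.2  18.2] 1.558
lane [591.  148.2 317.1  44.9] 1.635
btn 414.8453608247423 152.9278350515464 97
[ 0.06199733  0.47960171 -0.33554475]
```

Nothing has moved, and the button is back up with the same blob as before the press. Handing in.

```bash
python3 -c "
from bench import *
print(close_job())"
```

```text
the job is handed in; nothing more can be done
None
```

I handed the job in at about 63 s. My last camera checks showed the three sections butted in line on the scoring end, all four pucks and the tin in the tray, and the button up after one full press; no score was returned.

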